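# Put the display seed cartons and the seed tin away in the push-open drawer

## Robot

A 6-joint arm with a two-finger parallel gripper is mounted at the origin on the work surface. World frame = base frame: x ahead of the robot, y to its left, z up, the work surface at z = 0. Lengths are in mm, angles in rad, forces in N, time in s.
With the tool pointing down it reaches from about 275 to 825 mm from the base axis. Payload 4.9 kg.
Tool frame: the origin (TCP) lies at the very end of the fingers, on their centre line; the grasp point (between the pads) lies 19 mm behind it (ctrl.pinch_z is the distance from the TCP to the grasp point, in mm); z points along the fingers, y is the direction in which the jaws open and shut (so a half turn about z gives the same grasp; the last joint's range is limited). The gripper opens to 85 mm and grips with 20 to 120 N. Pads are 22 mm wide; open, the fingers measure 114 mm over their backs; the gripper's body (76 mm by 85 mm) begins 54 mm behind the grasp point. The pads swing forward as they close: fully open they stand 13 mm farther back than shut.
Start: joints at [1.158, 0.326, -0.193, 1.052, 0, 1.437], TCP at [151.355, 528.782, 231.281] pointing down, gripper open.
Joint ranges: [-2.65, 2.65], [-0.97, 1.79], [-1.3, 1.35], [-1.93, 2.1], [-1.47, 1.37], [-3.14, 3.14]. Speed limits (rad/s): [2.57, 2.57, 3.14, 3.14, 3.14, 3.14].

## Interface

Orientations are given as a 3x3 rotation matrix whose columns are the frame's x, y, z axes.
In Python, from plant import ctrl, vision, finish_job, finder gives the robot as it stands.
- The arm moves only by the tool drive_tool, never from a script. Its argument "targets" is text: rows parted by semicolons, each of 7 numbers parted by spaces: the shift along the tool's x, y, z each as a share of 0.4 m, from -1 to 1, then the turn, a rotation vector about the tool's x, y, z each as a share of 360 degrees, from -1 to 1, then the opening, from -1 (shut) to 1 (fully open), so that 0 is half open. In form: tx ty tz rx ry rz gripper; .... A call has 1 to 12 rows; each row is the pose to reach, as a shift and turn from the pose commanded when the call began, along the tool's axes at that moment, turning the shorter way round; what a row does not reach only later rows make up. A row lasts 1/8 s, in which the tool goes at most 62.5 mm and 10.7 degrees, less where a joint would pass 70% of its speed; a pose out of reach is approached as far as the arm can. A call with a number of a shift or a turn outside -1 to 1 is refused whole. A call with a gripper value outside its range is refused whole. The fingers move at their own pace and stop on an object; the grip force is fixed at half the most. Time passes only in rows, so rows that repeat a pose let the fingers close. It gives the time, the measured TCP pose, the force and the opening at its end, in the units of the state.
- ctrl.read_state(): the state, without advancing time (a new reading comes with each control period).
- vision.capture(name): name is "scene" or "top"; returns a dict with "img" (480x640x3 uint8, red, green, blue), "fov_y" (degrees; the focal length in pixels is half the picture's height over the tangent of half this angle, whatever the lens; pixels are square), "cx", "cy" (the principal point, pixels), "origin" and "attitude" of the camera in the world. Camera axes: x right, y down, z forward; pixel columns grow to the right and rows downward; lengths in mm; the calibration is good to about 2 mm. A picture is of the moment at which its call begins. There is no depth.
- finish_job(): hands the job in, once; it reports no verdict.
Trained networks look in the newest picture that a camera, given by its name, has taken for a name from the list of things; names that differ only in an ending like _2 or _b are one class to them, and where a whole thing is asked for, a point or a joint stands for the part that bears it (a point fixed in the world has none). Each returns a list of dicts, best first, with "conf" (0 to 1); they miss things now and then, are a little off and sometimes report something else, mostly with a low value. They report only what shows in the picture. A call takes as long as a camera call.
- finder.spot_in(target, camera): "rect" ([left, top, right, bottom] in pixels, round what is visible of it).
- finder.tip_of(target, camera): "xy" ([column, row] in pixels: a listed point, or the origin of a listed thing).
The state is a dict: "clock": time; "joint_pos": joint angles; "joint_vel": joint speeds; "joint_efforts": joint torques, N m; "tcp_pos": TCP position; "tool_rot": TCP orientation; "wrist_force": force on the tool from outside, world axes, zero at the start; "torque": the same for the moment, N m; "grip_width": finger opening in mm.
Only numpy, scipy, OpenCV 4.12 (cv2) and the standard library are available. Lean on these libraries where they do the work, as an engineer would, in place of code of your own. Each camera call takes 0.05 s, during which the arm holds its last target. There are 200 camera calls.

## Task

The seed swap is over: put the seed tin on the table and every seed carton from the display rack away, standing upright, in the drawer of the seed cabinet, and leave the shorter blue handbook in its bay. Press the drawer front to make it spring out, pull it open, tip each carton forward by its top edge onto the rest rail to get a grip on it (do not lift it straight up out of its tight bay), and when all are in, push the drawer home until it catches and check that it stays shut. Do not knock over the mug or the potted seedling.

Things in the scene. Friction and masses are not known exactly. Their poses are not given: they have to be found in the camera images.
- carton1: Seed carton: kraft cardboard box 95 deep (x) x 50 wide (y) x 180 high mm, about 0.3 kg, paper labels, green band on its narrow front (spine). Origin: centre of its underside; x points from spine to rear, z up. Starts upright in a bay of the rack, spine towards the robot, tight between partitions, its top 2 mm above them. Two or three of the three cartons are present.
- carton2: Seed carton, same as carton1.
- carton3: Seed carton, same as carton1.
- seed_tin: Flat round steel seed tin with a lid, 60 mm diameter, 36 high, 0.2 kg, standing on the table beside the rack. Origin: centre of its underside; z up.
- handbook: Hardback handbook, blue cover, 95 x 46 mm and only 150 high, 0.5 kg, standing in one of the rack's bays; it is to stay there. Origin: centre of its underside.
- rack: Wooden tilt-out display rack, fixed. Origin: centre of its underside; its front is -x, facing the robot. Four bays along y, centres at y = 82.5, 27.5, -27.5, -82.5 mm, 52 wide between 3 mm partitions, which reach from x = -47.5 to 47.5 and up to z = 190. Whole width 232. Bay floor at z = 12. A toe strip 6 mm high before the spines (x = -52) keeps cartons from sliding out.
- rack_back (a point): Top rear edge of the bays, middle of the rack (rack x = 47.5, z = 190 mm); axes as the rack's. The rack's back is open above a strip that reaches z = 57, so a closed fingertip can go down behind a carton's top rear edge and pull it forwards through its bay; the carton pivots on its front bottom edge.
- rest_rail (a point): Middle of the rack's front rest rail: steel bar along y, 10 mm diameter, axis 110.5 mm in front of the rack's origin and 97 high, carried at its ends by two 12 mm cheeks that stand out to x = -115.5 of the rack at its sides, their tops 112.5 high. A carton tipped more than about 28 degrees falls on and rests against it at about 35 degrees, its upper part clear in front of the partitions; tipped less it falls back. A leaning carton is drawn out upwards along its own axis.
- cabinet: Plywood tabletop seed cabinet, fixed, 250 deep (x) x 380 wide (y) x 230 high mm, with one deep drawer. Origin: centre of its underside; -x is its front, facing the robot, the face at x = -125.
- drawer (a joint): Drawer travel (m): up to 0.004 shut and latched, positive open, at most 0.17, -0.0095 pressed to its stop. Push-push opener, spring 5 N, stroke 42 mm: pressing the shut drawer in to -0.008 or further (7 to 10 N) and letting go makes it pop out to about 0.044; pull it on from there (friction 1.5 N, it stays put). Pushed in to -0.008 again and let go, it catches and stays shut; pushed less, it comes back out.
- drawer_lip (a point): Middle of the top edge of the drawer front, moving with it; axes as the cabinet's, opening is -x. The front is a plain board without handle, 12 mm thick (this point is mid-thickness), 376 wide, its top at z = 222 mm, reaching down to z = 24. When shut, there is a 10 mm gap between the board and the cabinet's face; popped out, 52 mm.
- drawer_floor (a point): Centre of the drawer's inner floor (z = 20 mm), moving with it; axes as the cabinet's. Inside 175 deep (x from -87.5, the front board's inner face, to 87.5) x 330 wide (y); side and back walls rise 44 mm above the floor. Fully open, the whole floor lies before the cabinet's face; standing cartons pass under the cabinet's top with 16 mm to spare.
- mug: White mug, 80 mm diameter, 95 high, on the table; bystander. Origin: centre of its underside.
- seedling_pot: Small terracotta pot with a seedling, 72 mm diameter, 85 high, standing on the cabinet; bystander. Origin: centre of its underside.

How it is judged (in metres and radians):
On the way, in this order (a step that is already met when the one before it is completed fails the run):
1. the drawer has sprung open (value of joint drawer above 0.03 m), for 0.2 s.
2. the tin and every carton stand in the open drawer, let go (x of carton1 in the frame of drawer_floor between -0.07 and 0.07 m and y of carton1 in the frame of drawer_floor between -0.15 and 0.15 m and z of carton1 in the frame of drawer_floor between -0.01 and 0.012 m and angle between each of carton1, carton2, carton3, seed_tin's own z axis and vertical below 0.2 rad and x of carton2 in the frame of drawer_floor between -0.07 and 0.07 m and y of carton2 in the frame of drawer_floor between -0.15 and 0.15 m and z of carton2 in the frame of drawer_floor between -0.01 and 0.012 m and x of carton3 in the frame of drawer_floor between -0.07 and 0.07 m and y of carton3 in the frame of drawer_floor between -0.15 and 0.15 m and z of carton3 in the frame of drawer_floor between -0.01 and 0.012 m and x of seed_tin in the frame of drawer_floor between -0.07 and 0.07 m and y of seed_tin in the frame of drawer_floor between -0.15 and 0.15 m and z of seed_tin in the frame of drawer_floor between -0.01 and 0.012 m and not (contact force between carton1 and the fingers above 0.2 N) and not (contact force between carton2 and the fingers above 0.2 N) and not (contact force between carton3 and the fingers above 0.2 N) and not (contact force between seed_tin and the fingers above 0.2 N) and value of joint drawer above 0.08 m), for 0.2 s.
3. the drawer is pushed home (value of joint drawer below 0.012 m), for 0.2 s.
At the end, for the whole second after the job is handed in: The drawer is shut and stays shut (within 12 mm), the tin and every carton present stand in it on their undersides (tilt under 0.2 rad), and the handbook still stands in the rack (x of carton1 in the frame of drawer_floor between -0.07 and 0.07 m and y of carton1 in the frame of drawer_floor between -0.15 and 0.15 m and z of carton1 in the frame of drawer_floor between -0.01 and 0.012 m and angle between each of carton1, carton2, carton3, seed_tin's own z axis and vertical below 0.2 rad and x of carton2 in the frame of drawer_floor between -0.07 and 0.07 m and y of carton2 in the frame of drawer_floor between -0.15 and 0.15 m and z of carton2 in the frame of drawer_floor between -0.01 and 0.012 m and x of carton3 in the frame of drawer_floor between -0.07 and 0.07 m and y of carton3 in the frame of drawer_floor between -0.15 and 0.15 m and z of carton3 in the frame of drawer_floor between -0.01 and 0.012 m and x of seed_tin in the frame of drawer_floor between -0.07 and 0.07 m and y of seed_tin in the frame of drawer_floor between -0.15 and 0.15 m and z of seed_tin in the frame of drawer_floor between -0.01 and 0.012 m and linear speed of each of carton1, carton2, carton3, seed_tin below 0.03 m/s and value of joint drawer below 0.012 m and horizontal distance between handbook and rack below 0.11 m and z of handbook in the frame of rack below 0.03 m and angle between handbook's own z axis and vertical below 0.3 rad); the robot touches nothing.
It fails at once if the mug is knocked over (angle between mug's own z axis and vertical above 0.6 rad).
It fails at once if the seedling pot is knocked over or off the cabinet (angle between seedling_pot's own z axis and vertical above 0.6 rad or height (world z) of seedling_pot below 0.2 m).
It fails at once if a carton is lifted straight up out of its bay instead of being tipped out ((z of carton1 in the frame of rack between 0.04 and 0.15 m and x of carton1 in the frame of rack between -0.04 and 0.06 m and y of carton1 in the frame of rack between -0.11 and 0.11 m and angle between carton1's own z axis and vertical below 0.2 rad) or (z of carton2 in the frame of rack between 0.04 and 0.15 m and x of carton2 in the frame of rack between -0.04 and 0.06 m and y of carton2 in the frame of rack between -0.11 and 0.11 m and angle between carton2's own z axis and vertical below 0.2 rad) or (z of carton3 in the frame of rack between 0.04 and 0.15 m and x of carton3 in the frame of rack between -0.04 and 0.06 m and y of carton3 in the frame of rack between -0.11 and 0.11 m and angle between carton3's own z axis and vertical below 0.2 rad)).
It fails at once if the handbook is taken out of the rack (z of handbook in the frame of rack above 0.08 m).
Of carton1, carton2, carton3 only 2 to 3 are there at a start; the rules pass over those that are not, and their reading is None.
At some moment in a run one of seed_tin may be knocked a few centimetres aside while the robot is not near it.
Once in a run the grip may slacken for a moment while it holds something.
It also fails if it takes over 210 s, if anything falls off the work surface, if the arm or the gripper's body presses on something with over 40 N, if the wrist force passes 120 N, or if a joint passes its speed limit or range.

## Working session

There is one attempt and no reset: what is moved stays moved. The work goes in short steps, Python scripts to look and compute and a tool call to move; the robot and the scene stay as the last step left them, time stands still between calls to the robot, and variables do not carry over. Pictures are saved under pics/ and viewed, about 12 in all and at most 16, crops included, and the job is handed in when it is done.

Besides the shell and the picture viewer there is one more tool, called after "Emit:" as a command line: name --argument value ..., lists and objects as JSON in quotes. drive_tool: Moves the arm, as the interface text tells. Shift numbers are shares of 0.4 m and turn numbers shares of 360 degrees, none past 1 either way. Its arguments: {"type":"object","properties":{"targets":{"type":"string"}},"required":["targets"]}

```bash
ls; mkdir -p pics; cat > h.py <<'E'
import numpy as np, cv2, sys
sys.path.insert(0,'.')
from plant import ctrl, vision, finish_job, finder
def K(c):
    f=240/np.tan(np.radians(c['fov_y'])/2); return f,c['cx'],c['cy']
def ray(c,uv):
    f,cx,cy=K(c); d=np.array(c['attitude'])@np.array([(uv[0]-cx)/f,(uv[1]-cy)/f,1]); return np.array(c['origin']),d
def at_z(c,uv,z):
    o,d=ray(c,uv); return o+d*(z-o[2])/d[2]
def tri(c1,p1,c2,p2):
    o1,d1=ray(c1,p1);o2,d2=ray(c2,p2)
    A=np.stack([d1,-d2],1);s=np.linalg.lstsq(A,o2-o1,rcond=None)[0]
    a=o1+d1*s[0];b=o2+d2*s[1]; return (a+b)/2,np.linalg.norm(a-b)
def proj(c,p):
    f,cx,cy=K(c); q=np.array(c['attitude']).T@(np.array(p)-np.array(c['origin'])); return np.array([cx+f*q[0]/q[2],cy+f*q[1]/q[2]])
def save(c,n): cv2.imwrite('pics/'+n,c['img'][:,:,::-1])
E
python3 - <<'E'
from h import *
np.set_printoptions(precision=3,suppress=True)
s=vision.capture('scene');t=vision.capture('top')
save(s,'s0.png');save(t,'t0.png')
for c in (s,t): print(c['fov_y'],c['cx'],c['cy'],c['origin'],np.array(c['attitude']).tolist())
for n in ['carton1','seed_tin','handbook','rack','rack_back','rest_rail','cabinet','drawer_lip','drawer_floor','mug','seedling_pot']:
    r={}
    for cn in('scene','top'):
        r[cn]=finder.tip_of(n,cn); print(n,cn,[(np.round(d['xy']),round(d['conf'],2)) for d in r[cn][:5]])
    if r['scene'] and r['top']: print('   tri',tri(s,r['scene'][0]['xy'],t,r['top'][0]['xy']))
print(ctrl.read_state())
E
```

```text
pics
50.17693467117437 320.94024120233496 244.77649542250848 [ 836.404 -121.013 1371.994] [[0.4383009331713121, 0.8597006991883938, -0.26231088386901574], [0.8988064702838846, -0.4171773443428779, 0.13457337159649602], [0.006262663728938175, -0.2947503539981099, -0.9555537702615208]]
51.20102270881706 330.37053689669716 243.6102863160818 [ 249.01    63.426 1377.908] [[0.02652939075762888, -0.9828115279597995, 0.182695626481187], [-0.9996402141999174, -0.02680524212231112, 0.0009597651315781364], [0.003953932267066693, -0.18265535717325304, -0.9831690530704976]]
carton1 scene [(array([411., 247.]), 0.79), (array([356., 275.]), 0.57)]
carton1 top [(array([315., 217.]), 0.9), (array([253., 215.]), 0.66)]
   tri (array([575.282, 167.978, 196.931]), np.float64(153.82404580033057))
seed_tin scene [(array([448., 205.]), 0.95)]
seed_tin top [(array([192., 236.]), 0.87)]
   tri (array([514.32 , 446.948,  14.217]), np.float64(1.5157378334586622))
handbook scene [(array([370., 268.]), 0.66), (array([378., 264.]), 0.26)]
handbook top [(array([297., 217.]), 0.66)]
   tri (array([579.78 , 163.824,
[... 1142 characters left out ...]
13950066715))
seedling_pot scene [(array([276., 357.]), 0.57)]
seedling_pot top [(array([427., 144.]), 0.73)]
   tri (array([ 711.32 , -161.346,  237.874]), np.float64(1.5451041262922154))
{'clock': 1.2, 'joint_pos': array([ 1.158,  0.326, -0.193,  1.052, -0.   ,  1.437]), 'joint_vel': array([ 0.002, -0.001, -0.   , -0.001, -0.   ,  0.   ]), 'joint_efforts': array([ -0.002, -44.334,  26.275,   0.001,  -0.   ,   0.   ]), 'tcp_pos': array([151.36 , 528.793, 231.287]), 'tool_rot': array([[-0.961,  0.275,  0.   ],
       [ 0.275,  0.961,  0.   ],
       [-0.   ,  0.   , -1.   ]]), 'wrist_force': array([0.219, 0.253, 0.222]), 'torque': array([0.005, 0.002, 0.003]), 'grip_width': 85.4591142617915}
```

View pics/s0.png

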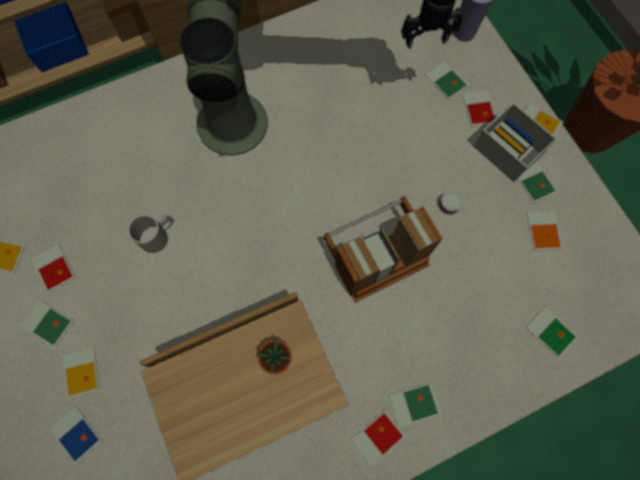

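View pics/t0.png

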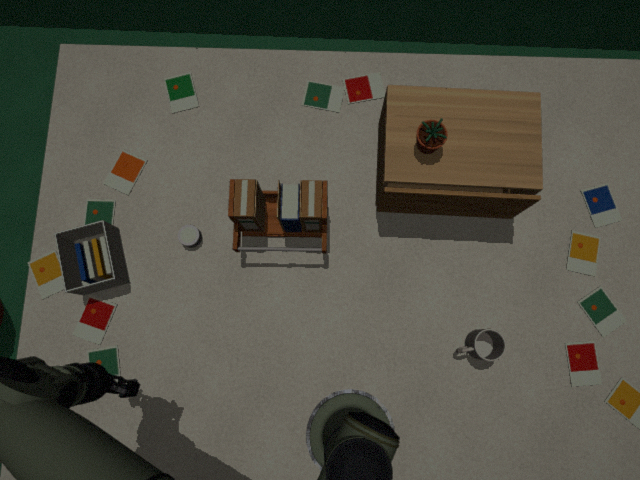

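The scene view shows the rack at about (380,250) with two cartons, one in each end bay, and the handbook between. The tin is at (449,203), the mug at (148,234) and the cabinet with its pot at (240,385). I'll zoom in to fit the rack pose.

```bash
python3 - <<'E'
from h import *
s=cv2.imread('pics/s0.png');t=cv2.imread('pics/t0.png')
a=cv2.resize(s[190:305,315:475],None,fx=5,fy=5,interpolation=cv2.INTER_CUBIC)
b=cv2.resize(t[170:275,170:340],None,fx=4.7,fy=5,interpolation=cv2.INTER_CUBIC)
cv2.imwrite('pics/cs.png',a);cv2.imwrite('pics/ct.png',b)
E
```

```text
(no output)
```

View pics/cs.png

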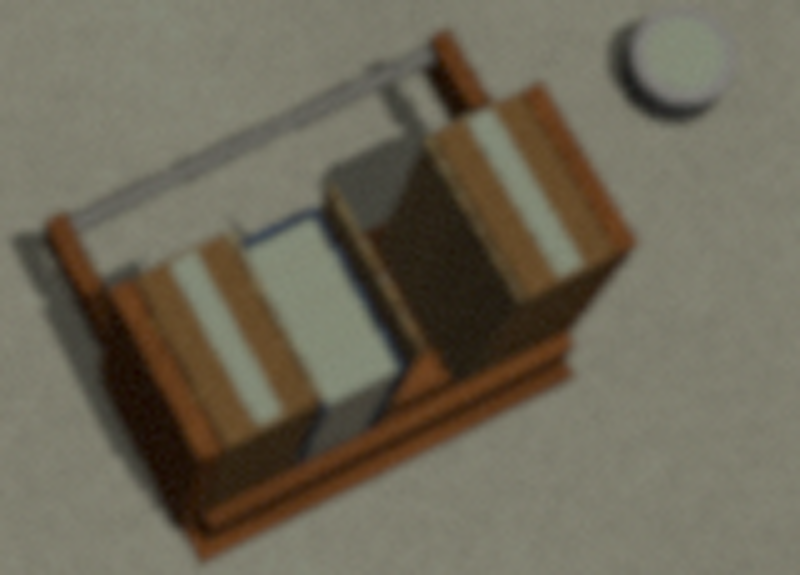

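View pics/ct.png

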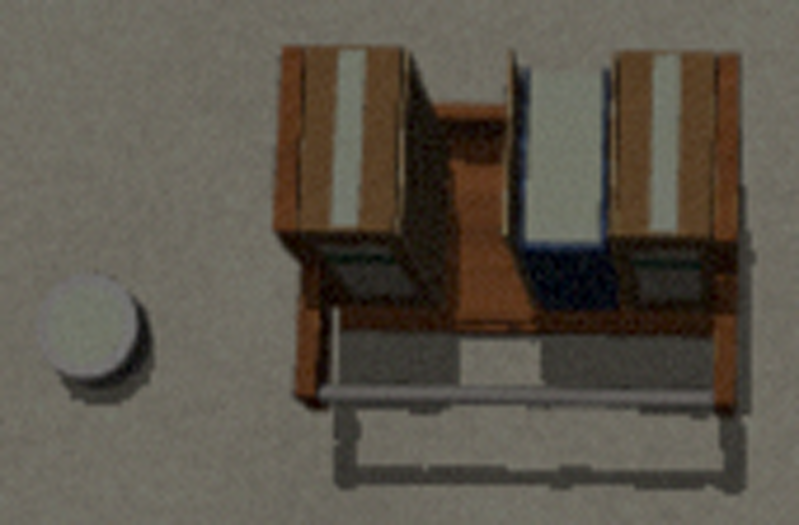

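```bash
cat > fit.py <<'E'
from h import *
from scipy.optimize import least_squares
import pickle
def fit(obs,x0):
    # obs: list (cam, uv, local xyz)
    def w(p,l):
        c,s=np.cos(p[2]),np.sin(p[2]); return np.array([p[0]+c*l[0]-s*l[1],p[1]+s*l[0]+c*l[1],l[2]])
    f=lambda p:np.concatenate([proj(c,w([p[0]*100,p[1]*100,p[2]],l))-uv for c,uv,l in obs])
    r=least_squares(f,[x0[0]/100,x0[1]/100,x0[2]],loss='soft_l1'); p=r.x*[100,100,1]
    return p,f(r.x).reshape(-1,2)
E
python3 - <<'E'
from fit import *
np.set_printoptions(precision=3,suppress=True)
s=vision.capture('scene');t=vision.capture('top')
S=lambda u,v:np.array([315+u/5-.4,190+v/5-.4]);T=lambda u,v:np.array([170+u/4.7-.4,170+v/5-.4])
o=[(s,S(540,85),(-47.5,116,190)),(s,S(632,240),(47.5,116,190)),(s,S(110,290),(-47.5,-116,190)),(s,S(205,458),(47.5,-116,190)),
(s,S(452,30),(-115.5,116,112.5)),(s,S(50,220),(-115.5,-116,112.5)),
(t,T(281,46),(47.5,116,190)),(t,T(275,232),(-47.5,116,190)),(t,T(740,54),(47.5,-116,190)),(t,T(738,238),(-47.5,-116,190)),
(t,T(295,397),(-115.5,116,112.5)),(t,T(737,405),(-115.5,-116,112.5))]
p,r=fit(o,[576,160,0]);print(p,np.degrees(p[2]));print(r)
# tin
for c,n in((s,'scene'),(t,'top')):
    print(finder.spot_in('seed_tin',n)[:1], finder.spot_in('seedling_pot',n)[:1],finder.spot_in('mug',n)[:1])
si=s['img'][280:480,130:360];ti=t['img'][75:225,370:550]
a=cv2.resize(si,None,fx=2.6,fy=2.6,interpolation=cv2.INTER_CUBIC);b=cv2.resize(ti,None,fx=4.4,fy=3.8,interpolation=cv2.INTER_CUBIC)
cv2.imwrite('pics/cc1.png',cv2.resize(si,(800,600),interpolation=cv2.INTER_CUBIC)[:,:,::-1]);cv2.imwrite('pics/cc2.png',b[:,:,::-1])
E
```

```text
[580.196 196.629   0.012] 0.7054485872024429
[[-1.349 -0.069]
 [-0.147  1.646]
 [ 1.276 -0.896]
 [ 0.691 -0.096]
 [-2.224  0.217]
 [ 0.12  -0.645]
 [ 2.032 -0.173]
 [ 1.345  0.056]
 [-1.697 -0.376]
 [-1.898  0.263]
 [ 1.607  0.038]
 [-1.901 -0.232]]
[{'rect': [436.3, 190.3, 461.3, 216.6], 'conf': 0.95}] [{'rect': [257.2, 338.3, 293.4, 370.8], 'conf': 0.93}] [{'rect': [125.1, 214.0, 174.3, 253.4], 'conf': 0.94}]
[{'rect': [178.7, 222.8, 202.3, 246.8], 'conf': 0.72}] [{'rect': [414.8, 119.4, 448.0, 151.3], 'conf': 0.72}] [{'rect': [451.9, 328.7, 507.7, 362.5], 'conf': 0.85}]
```

View pics/cc1.png

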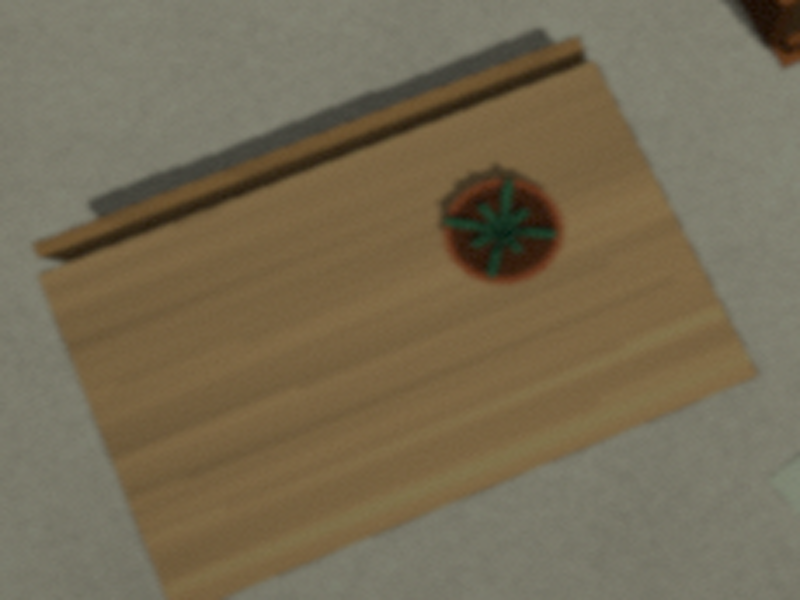

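View pics/cc2.png

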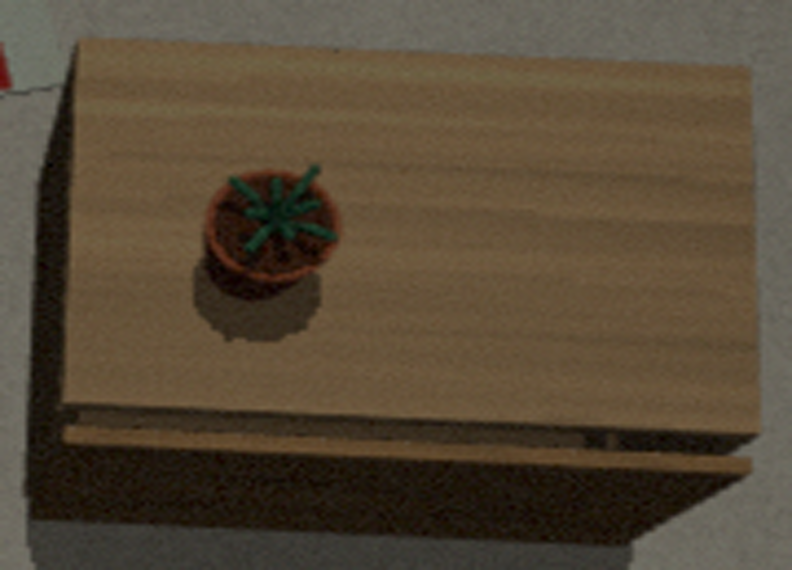

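```bash
python3 - <<'E'
from fit import *
np.set_printoptions(precision=3,suppress=True)
s=vision.capture('scene');t=vision.capture('top')
pickle.dump((s,t),open('cams.pkl','wb'))
S=lambda u,v:np.array([315+u/5-.4,190+v/5-.4]);T=lambda u,v:np.array([170+u/4.7-.4,170+v/5-.4])
for W in(116,120.5):
    o=[(s,S(540,85),(-47.5,W,190)),(s,S(632,240),(47.5,W,190)),(s,S(110,290),(-47.5,-W,190)),(s,S(205,458),(47.5,-W,190)),
(s,S(452,30),(-115.5,W,112.5)),(s,S(50,220),(-115.5,-W,112.5)),
(t,T(281,46),(47.5,W,190)),(t,T(275,232),(-47.5,W,190)),(t,T(740,54),(47.5,-W,190)),(t,T(738,238),(-47.5,-W,190)),
(t,T(295,397),(-115.5,W,112.5)),(t,T(737,405),(-115.5,-W,112.5))]
    p,r=fit(o,[576,160,0]);print(p,np.degrees(p[2]));print(r.T)
S=lambda u,v:np.array([130+u/3.478-.36,280+v/3-.33]);T=lambda u,v:np.array([370+u/4.4-.4,75+v/3.8-.4])
o=[(s,S(45,273),(-125,-190,230)),(s,S(597,62),(-125,190,230)),(s,S(755,373),(125,190,230)),(s,S(35,242),(-147,-188,222)),(s,S(580,38),(-147,188,222)),
(t,T(78,38),(125,190,230)),(t,T(750,68),(125,-190,230)),(t,T(63,402),(-125,190,230)),(t,T(758,433),(-125,-190,230)),(t,T(63,441),(-147,188,222)),(t,T(750,473),(-147,-188,222))]
p,r=fit(o,[740,-248,0]);print(p,np.degrees(p[2]));print(r.T)
for c,R in((s,[436.3,190.3,461.3,216.6]),(t,[178.7,222.8,202.3,246.8])):
    print('tin top-centre',at_z(c,((R[0]+R[2])/2,(R[1]+R[3])/2),25))
print('tin',tri(s,(315+680/5,190+60/5),t,(170+90/4.7,170+327/5)))
E
```

```text
[580.196 196.629   0.012] 0.7054485872024429
[[-1.349 -0.147  1.276  0.691 -2.224  0.12   2.032  1.345 -1.697 -1.898
   1.607 -1.901]
 [-0.069  1.646 -0.896 -0.096  0.217 -0.645 -0.173  0.056 -0.376  0.263
   0.038 -0.232]]
[580.2   196.918   0.013] 0.7416453124643618
[[ 0.303  1.549 -0.272 -0.858 -0.688 -1.342  0.079 -0.61  -0.004 -0.156
  -0.235 -0.229]
 [-0.895  0.775 -0.113  0.709 -0.541  0.085 -0.175  0.054 -0.384  0.255
   0.038 -0.24 ]]
[ 738.31  -250.718   -0.03 ] -1.705183447581561
[[-2.566 -0.277  1.429 -0.797  0.051 -0.558  0.173 -0.887  0.477 -0.752
   0.245]
 [-0.235 -1.037  1.086  0.52  -0.68  -0.793 -0.394  0.089  0.738 -0.301
  -0.015]]
tin top-centre [514.515 447.181  25.   ]
tin top-centre [514.575 450.333  25.   ]
tin (array([513.13 , 454.695,  24.312]), np.float64(1.168541458320673))
```

```bash
cat >> h.py <<'E'
from scipy.spatial.transform import Rotation as Ro
def tilt(deg,yaw=0): # tool pointing down, tipped 'deg' so that z_t leans to +x (carton leaning to robot); yaw deg about world z
    return Ro.from_euler('z',yaw,degrees=True).as_matrix()@Ro.from_euler('y',-deg,degrees=True).as_matrix()@np.diag([-1.,1,-1])
def plan(wps,R0=None,p0=None):
    st=ctrl.read_state(); p=np.array(st['tcp_pos'] if p0 is None else p0);R=np.array(st['tool_rot'] if R0 is None else R0)
    for q,Rq in wps:
        d=R.T@(np.array(q)-p)/400; r=Ro.from_matrix(R.T@Rq).as_rotvec()/(2*np.pi)
        print(' '.join('%.4f'%v for v in [*d,*r]),' dist %.0f'%(np.linalg.norm(d)*400))
RK=(580.2,196.9,np.radians(.74));CB=(738.3,-250.7,np.radians(-1.7))
def loc(F,x,y,z):
    c,s=np.cos(F[2]),np.sin(F[2]); return np.array([F[0]+c*x-s*y,F[1]+s*x+c*y,z])
def stt():
    st=ctrl.read_state(); print(np.round(st['clock'],2),np.round(st['tcp_pos'],1),np.round(st['tool_rot'],3).tolist(),np.round(st['wrist_force'],1),round(st['grip_width'],1))
E
python3 - <<'E'
from h import *
plan([((400,60,300),tilt(0)),((545,-245,150),tilt(0))])
E
```

```text
-0.9202 -0.9556 -0.1718 -0.0000 0.0000 -0.0444  dist 535
-1.4785 -1.5888 0.2033 -0.0000 0.0000 -0.0444  dist 872
```

Emit:
drive_tool --targets "-0.92 -0.956 -0.172 0 0 -0.0444 -1;-0.92 -0.956 -0.172 0 0 -0.0444 -1;-0.92 -0.956 -0.172 0 0 -0.0444 -1;-0.92 -0.956 -0.172 0 0 -0.0444 -1;-0.92 -0.956 -0.172 0 0 -0.0444 -1;-0.92 -0.956 -0.172 0 0 -0.0444 -1;-0.92 -0.956 -0.172 0 0 -0.0444 -1;-0.92 -0.956 -0.172 0 0 -0.0444 -1;-0.92 -0.956 -0.172 0 0 -0.0444 -1;-0.92 -0.956 -0.172 0 0 -0.0444 -1"

```text
clock: 2.95
tcp_pos: [401.2, 57.9, 300.4]
tool_rot: [[-1.0, 0.005, 0.001], [0.005, 1.0, -0.0], [-0.001, -0.0, -1.0]]
wrist_force: [-0.6, 0.7, 0.1]
grip_width: -0.0
```

Emit:
drive_tool --targets "-0.36 -0.76 0.2 0 0 0 -1;-0.36 -0.76 0.2 0 0 0 -1;-0.36 -0.76 0.2 0 0 0 -1;-0.36 -0.76 0.2 0 0 0 -1;-0.36 -0.76 0.2 0 0 0 -1;-0.36 -0.76 0.375 0 0 0 -1;-0.36 -0.76 0.375 0 0 0 -1;-0.36 -0.76 0.375 0 0 0 -1;-0.36 -0.76 0.375 0 0 0 -1"

```text
clock: 4.08
tcp_pos: [544.7, -243.1, 152.0]
tool_rot: [[-1.0, -0.002, 0.002], [-0.002, 1.0, -0.001], [-0.002, -0.001, -1.0]]
wrist_force: [-0.4, 0.1, -0.3]
grip_width: 0.1
```

Emit:
drive_tool --targets "-0.05 0 0 0 0 0 -1;-0.07 0 0 0 0 0 -1;-0.08 0 0 0 0 0 -1;-0.09 0 0 0 0 0 -1;-0.095 0 0 0 0 0 -1;-0.10 0 0 0 0 0 -1"

```text
clock: 4.82
tcp_pos: [581.5, -243.6, 150.4]
tool_rot: [[-1.0, 0.0, -0.004], [0.0, 1.0, 0.0], [0.004, 0.0, -1.0]]
wrist_force: [-7.3, 0.1, 2.2]
grip_width: 0.1
```

Emit:
drive_tool --targets "-0.005 0 0 0 0 0 -1;-0.01 0 0 0 0 0 -1;-0.015 0 0 0 0 0 -1;-0.015 0 0 0 0 0 -1"

```text
clock: 5.32
tcp_pos: [585.4, -243.7, 149.9]
tool_rot: [[-1.0, 0.001, -0.008], [0.001, 1.0, -0.0], [0.008, -0.0, -1.0]]
wrist_force: [-13.6, -0.6, 4.1]
grip_width: -0.0
```

Emit:
drive_tool --targets "0.05 0 0 0 0 0 -1;0.1 0 0 0 0 0 -1;0.15 0 0 0 0 0 -1;0.2 0 0 0 0 0 -1;0.2 0 -0.2 0 0 0 -1;0.2 0 -0.3 0 0 0 -1;0.2 0 -0.3 0 0 0 -1"

```text
clock: 6.2
tcp_pos: [512.3, -245.4, 276.1]
tool_rot: [[-1.0, -0.0, 0.009], [-0.0, 1.0, -0.006], [-0.009, -0.006, -1.0]]
wrist_force: [0.7, -0.0, -0.5]
grip_width: 0.0
```

```bash
python3 - <<'E'
from h import *
stt()
s=vision.capture('scene');t=vision.capture('top')
a=finder.tip_of('drawer_lip','scene');b=finder.tip_of('drawer_lip','top');print(a,b)
print(at_z(s,a[0]['xy'],222),at_z(t,b[0]['xy'],222) if b else 0)
print(loc(CB,-141,0,222),loc(CB,-185,0,222),loc(CB,-152,6,0))
E
```

```text
6.2 [ 512.3 -245.4  276.1] [[-1.0, -0.0, 0.009], [-0.0, 1.0, -0.006], [-0.009, -0.006, -1.0]] [ 0.7 -0.  -0.5] 0.0
[{'xy': [214.8, 307.9], 'conf': 0.71}, {'xy': [275.6, 360.8], 'conf': 0.57}] [{'xy': [462.6, 205.9], 'conf': 0.8}]
[ 550.16342668 -240.16667304  222.        ] [ 563.76441579 -248.00808493  222.        ]
[ 597.36205972 -246.51705958  222.        ] [ 553.38142588 -245.21174484  222.        ] [ 586.54489873 -240.19337174    0.        ]
```

Emit:
drive_tool --targets "-0.1 0 0 0 0 0 -1;-0.185 0 0 0 0 0 -1;-0.185 0 0 0 0 0 -1;-0.185 0 0 0 0 0 -1;-0.185 0 0.1 0 0 0 -1;-0.185 0 0.15 0 0 0 -1;-0.185 0 0.2 0 0 0 -1;-0.185 0 0.2 0 0 0 -1"

```text
clock: 7.4
tcp_pos: [581.7, -243.5, 188.4]
tool_rot: [[-1.0, 0.0, -0.004], [0.0, 1.0, 0.002], [0.004, 0.002, -1.0]]
wrist_force: [0.4, -0.0, 0.3]
grip_width: -0.0
```

Emit:
drive_tool --targets "0.03 0 0 0 0 0 -1;0.05 0 0 0 0 0 -1;0.08 0 0 0 0 0 -1;0.11 0 0 0 0 0 -1;0.14 0 0 0 0 0 -1;0.17 0 0 0 0 0 -1;0.2 0 0 0 0 0 -1;0.23 0 0 0 0 0 -1;0.26 0 0 0 0 0 -1;0.29 0 0 0 0 0 -1;0.31 0 0 0 0 0 -1;0.32 0 0 0 0 0 -1"

```text
clock: 8.9
tcp_pos: [455.3, -244.1, 190.0]
tool_rot: [[-1.0, 0.0, -0.0], [0.0, 1.0, 0.0], [0.0, 0.0, -1.0]]
wrist_force: [2.3, 1.5, -0.7]
grip_width: -0.0
```

Emit:
drive_tool --targets "0.01 0 0 0 0 0 -1;0.02 0 0 0 0 0 -1;0.02 0 0 0 0 0 -1"

```text
clock: 9.28
tcp_pos: [447.4, -244.3, 190.0]
tool_rot: [[-1.0, -0.0, -0.001], [-0.0, 1.0, -0.001], [0.001, -0.001, -1.0]]
wrist_force: [-0.5, -0.5, 0.7]
grip_width: -0.3
```

Emit:
drive_tool --targets "0 0 -0.15 0 0 0 -1;0 0 -0.3 0 0 0 -1;0 0 -0.35 0 0 0 -1;0 0.5 -0.35 0 0 0 -1;0 0.5 -0.35 0 0 0 -1;0 0.5 -0.35 0 0 0 -1;0 0.8 -0.35 0 0 0 1;0 0.8 -0.35 0 0 0 1;0 0.8 -0.35 0 0 0 1;0 0.8 -0.35 0 0 0 1;0 0.8 -0.35 0 0 0 1"

```text
clock: 10.65
tcp_pos: [448.1, 74.6, 330.0]
tool_rot: [[-1.0, 0.002, -0.0], [0.002, 1.0, -0.001], [0.0, -0.001, -1.0]]
wrist_force: [-0.4, 0.6, 0.3]
grip_width: 85.2
```

```bash
python3 - <<'E'
from h import *
stt()
s=vision.capture('scene');t=vision.capture('top')
for n in('seed_tin','drawer_lip','drawer_floor'):
    a=finder.tip_of(n,'scene');b=finder.tip_of(n,'top');print(n,a[:2],b[:2])
    if a and b: print(tri(s,a[0]['xy'],t,b[0]['xy']))
for c,n in((s,'scene'),(t,'top')):
    for d in finder.spot_in('seed_tin',n)[:1]:
        R=d['rect'];print(R,at_z(c,((R[0]+R[2])/2,(R[1]+R[3])/2),22))
save(s,'s1.png');save(t,'t1.png')
E
```

```text
10.65 [448.1  74.6 330. ] [[-1.0, 0.002, -0.0], [0.002, 1.0, -0.001], [0.0, -0.001, -1.0]] [-0.4  0.6  0.3] 85.2
seed_tin [{'xy': [445.1, 202.9], 'conf': 0.63}] [{'xy': [439.3, 238.7], 'conf': 0.19}]
(array([531.92983848,  29.47078453, 743.89931703]), np.float64(374.75812794290886))
drawer_lip [{'xy': [192.1, 259.0], 'conf': 0.56}] [{'xy': [463.8, 258.3], 'conf': 0.67}, {'xy': [474.8, 346.3], 'conf': 0.22}]
(array([ 432.31009493, -240.05433189,  252.79401672]), np.float64(0.5703099616179518))
drawer_floor [{'xy': [221.5, 312.5], 'conf': 0.72}] [{'xy': [441.4, 243.6], 'conf': 0.73}]
(array([ 513.91087661, -249.77970991,   -5.276948  ]), np.float64(5.201547295197729))
[361.0, 233.6, 395.7, 285.3] [572.07125081 191.91879874  22.        ]
[178.5, 222.0, 202.9, 249.3] [512.79032036 450.45460238  22.        ]
```

View pics/t1.png

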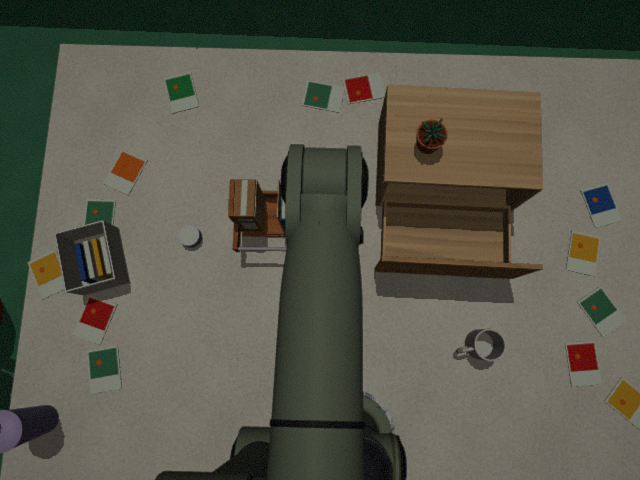

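Emit:
drive_tool --targets "-0.165 0.937 0 0 0 0 1;-0.165 0.937 0 0 0 0 1;-0.165 0.937 0 0 0 0 1;-0.165 0.937 0 0 0 0 1;-0.165 0.937 0 0 0 0 1;-0.165 0.937 0 0 0 0 1;-0.165 0.937 0 0 0 0 1;-0.165 0.937 0.3 0 0 0 1;-0.165 0.937 0.5 0 0 0 1;-0.165 0.937 0.6 0 0 0 1;-0.165 0.937 0.6 0 0 0 1;-0.165 0.937 0.6 0 0 0 1"

```text
clock: 12.65
tcp_pos: [510.6, 447.4, 85.8]
tool_rot: [[-1.0, 0.001, -0.008], [0.001, 1.0, -0.006], [0.008, -0.006, -1.0]]
wrist_force: [-0.3, -0.9, 0.0]
grip_width: 85.4
```

Emit:
drive_tool --targets "0 0 0.08 0 0 0 1;0 0 0.14 0 0 0 1;0 0 0.18 0 0 0 1;0 0 0.205 0 0 0 1;0 0 0.205 0 0 0 1;0 0 0.205 0 0 0 -1;0 0 0.205 0 0 0 -1;0 0 0.205 0 0 0 -1;0 0 0.205 0 0 0 -1;0 0 0.205 0 0 0 -1;0 0 0.205 0 0 0 -1"

```text
clock: 14.02
tcp_pos: [514.9, 451.7, 9.8]
tool_rot: [[-1.0, -0.0, 0.002], [-0.0, 1.0, 0.002], [-0.002, 0.002, -1.0]]
wrist_force: [0.1, -0.2, 6.9]
grip_width: 57.9
```

Emit:
drive_tool --targets "0 0 -0.1 0 0 0 -1;0 0 -0.25 0 0 0 -1;0 0 -0.4 0 0 0 -1;0 0 -0.55 0 0 0 -1;0 0 -0.7 0 0 0 -1;0 -0.1 -0.8 0 0 0 -1;0 -0.2 -0.8 0 0 0 -1;0 -0.35 -0.8 0 0 0 -1;0 -0.5 -0.8 0 0 0 -1;0 -0.65 -0.8 0 0 0 -1;0 -0.8 -0.8 0 0 0 -1;0 -0.9 -0.8 0 0 0 -1"

```text
clock: 15.52
tcp_pos: [513.2, 88.2, 328.1]
tool_rot: [[-1.0, 0.002, -0.0], [0.002, 1.0, -0.001], [0.0, -0.001, -1.0]]
wrist_force: [0.7, 1.2, -1.4]
grip_width: 58.1
```

Emit:
drive_tool --targets "-0.01 -0.15 0 0 0 0 -1;-0.02 -0.3 0 0 0 0 -1;-0.02 -0.45 0 0 0 0 -1;-0.02 -0.55 0 0 0 0 -1;-0.02 -0.6 0 0 0 0 -1;-0.02 -0.6 0 0 0 0 -1;-0.02 -0.6 0.1 0 0 0 -1;-0.02 -0.6 0.2 0 0 0 -1;-0.02 -0.6 0.3 0 0 0 -1;-0.02 -0.6 0.4 0 0 0 -1;-0.02 -0.6 0.45 0 0 0 -1;-0.02 -0.6 0.45 0 0 0 -1"

```text
clock: 17.02
tcp_pos: [520.7, -147.1, 146.7]
tool_rot: [[-1.0, -0.002, -0.003], [-0.002, 1.0, 0.002], [0.003, 0.002, -1.0]]
wrist_force: [0.6, -0.2, -2.1]
grip_width: 58.0
```

```bash
python3 - <<'E'
from h import *
stt();print(ctrl.read_state()['joint_pos'])
s=vision.capture('scene');t=vision.capture('top')
a=cv2.resize(s['img'][130:480,90:390],None,fx=1.33,fy=1.6);b=cv2.resize(t['img'][100:450,360:560],None,fx=1.98,fy=1.6)
cv2.imwrite('pics/d1.png',np.hstack([a,b])[:,:,::-1]);
E
```

```text
17.02 [ 520.7 -147.1  146.7] [[-1.0, -0.002, -0.003], [-0.002, 1.0, 0.002], [0.003, 0.002, -1.0]] [ 0.6 -0.2 -2.1] 58.0
[-4.12021953e-01  3.84728750e-01 -3.37837268e-01  8.52263179e-01
  5.13002543e-04 -4.14361363e-01]
```

View pics/d1.png

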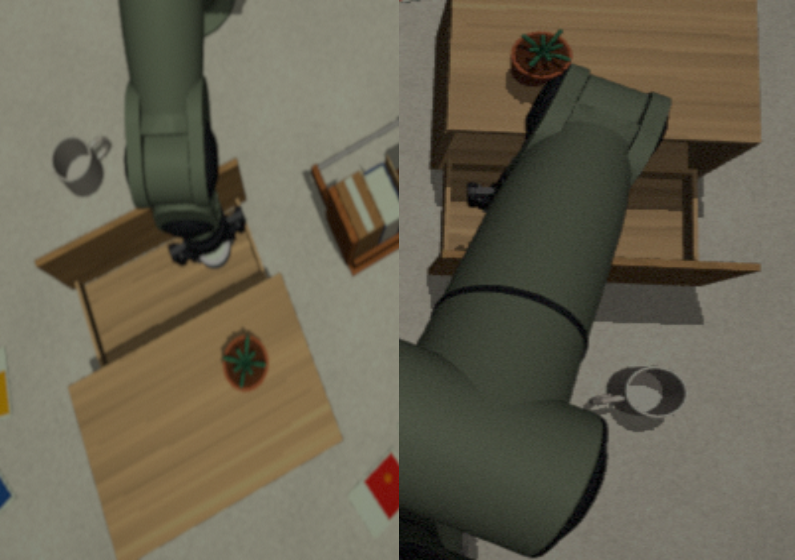

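```bash
python3 - <<'E'
from h import *
s,t=pickle.load(open('cams.pkl','rb')) if 0 else (vision.capture('scene'),vision.capture('top'))
for z in (150,250,350,450,550): print(z,proj(s,(521,-147,z)),proj(t,(521,-147,z)))
E
```

```text
150 [251.35995309 285.83404937] [415.15278831 228.70725344]
250 [245.86408408 276.11857186] [422.5193997  219.54424246]
350 [239.37341254 264.64450412] [431.25241915 208.68161529]
450 [231.59095786 250.88685027] [441.77088539 195.59814767]
550 [222.08846515 234.08855066] [454.68468996 179.53522175]
```

Emit:
drive_tool --targets "0 0 0.06 0 0 0 -1;0 0 0.12 0 0 0 -1;0 0 0.18 0 0 0 -1;0 0 0.23 0 0 0 -1;0 0 0.26 0 0 0 -1;0 0 0.28 0 0 0 -1;0 0 0.29 0 0 0 -1;0 0 0.29 0 0 0 -1;0 0 0.29 0 0 0 -1"

```text
clock: 18.35
tcp_pos: [522.4, -149.5, 32.6]
tool_rot: [[-1.0, -0.0, 0.001], [-0.0, 1.0, -0.0], [-0.001, -0.0, -1.0]]
wrist_force: [0.2, -0.3, -2.7]
grip_width: 57.8
```

Emit:
drive_tool --targets "0 0 0.004 0 0 0 -1;0 0 0.007 0 0 0 -1;0 0 0.007 0 0 0 0.75;0 0 0.007 0 0 0 0.75;0 0 0.007 0 0 0 0.75;0 0 0.007 0 0 0 0.75;0 0 -0.05 0 0 0 0.75;0 0 -0.15 0 0 0 0.75;0 0 -0.3 0 0 0 0.75;0 0 -0.45 0 0 0 0.75;0 0 -0.6 0 0 0 0.75;0 0 -0.75 0 0 0 -1"

```text
clock: 19.85
tcp_pos: [521.6, -149.2, 334.2]
tool_rot: [[-1.0, -0.0, 0.0], [-0.0, 1.0, -0.0], [-0.0, -0.0, -1.0]]
wrist_force: [1.8, -0.9, 0.2]
grip_width: 58.4
```

```bash
python3 - <<'E'
from h import *
stt()
s=vision.capture('scene');t=vision.capture('top')
for n in('scene','top'):
    for d in finder.spot_in('seed_tin',n)[:1]: print(d)
    print(finder.tip_of('seed_tin',n)[:1])
print(proj(s,(524,-149,38)),proj(t,(524,-149,38)))
print('behind L',loc(RK,47.5+22,82.5,0),'behind R',loc(RK,47.5+22,-82.5,0))
E
```

```text
19.85 [ 521.6 -149.2  334.2] [[-1.0, -0.0, 0.0], [-0.0, 1.0, -0.0], [-0.0, -0.0, -1.0]] [ 1.8 -0.9  0.2] 58.4
{'rect': [242.9, 281.4, 267.3, 309.0], 'conf': 0.92}
[{'xy': [255.6, 297.1], 'conf': 0.64}]
{'rect': [400.3, 224.1, 413.6, 245.7], 'conf': 0.65}
[{'xy': [409.8, 238.1], 'conf': 0.55}]
[256.36122506 296.41995886] [408.89079423 236.34691208]
behind L [648.6287096  280.29071712   0.        ] behind R [650.75969737 115.30447863   0.        ]
```

Emit:
drive_tool --targets "-0.1 0.2 0 0 0 0 -1;-0.33 0.66 0 0 0 0 -1;-0.33 0.66 0 0 0 0 -1;-0.33 0.66 0 0 0 0 -1;-0.33 0.66 0 0 0 0 -1;-0.33 0.66 0 0 0 0 -1;-0.33 0.66 0 0 0 0 -1;-0.33 0.66 0.1 0 0 0 -1;-0.33 0.66 0.2 0 0 0 -1;-0.33 0.66 0.24 0 0 0 -1;-0.33 0.66 0.24 0 0 0 -1"

```text
clock: 21.52
tcp_pos: [653.1, 113.6, 235.4]
tool_rot: [[-1.0, 0.001, -0.002], [0.001, 1.0, -0.0], [0.002, -0.0, -1.0]]
wrist_force: [1.2, 0.8, 0.1]
grip_width: -0.3
```

```bash
python3 - <<'E'
from h import *
stt()
s=vision.capture('scene')
st=ctrl.read_state()['tcp_pos']
a=cv2.resize(s['img'][190:320,300:480],None,fx=4.4,fy=4.4,interpolation=cv2.INTER_CUBIC)
for p in (st,):
    q=(proj(s,p)-[300,190])*4.4; cv2.circle(a,tuple(int(v) for v in q),4,(255,0,0),-1)
cv2.imwrite('pics/e1.png',a[:,:,::-1])
E
```

```text
21.52 [653.1 113.6 235.4] [[-1.0, 0.001, -0.002], [0.001, 1.0, -0.0], [0.002, -0.0, -1.0]] [1.2 0.8 0.1] -0.3
```

View pics/e1.png

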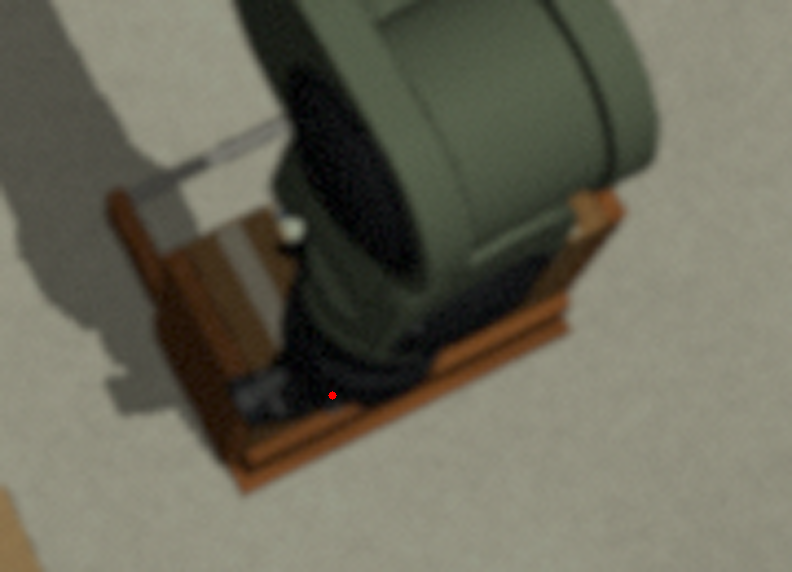

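The fingertip (red dot, 333,395) sits just behind the rear edge of the right-hand bay. I'll lower it and pull forward.

Emit:
drive_tool --targets "0 0 0.06 0 0 0 -1;0 0 0.12 0 0 0 -1;0 0 0.17 0 0 0 -1;0 0 0.17 0 0 0 -1;0.02 0 0.17 0 0 0 -1;0.04 0 0.17 0 0 0 -1;0.06 0 0.17 0 0 0 -1;0.08 0 0.17 0 0 0 -1;0.10 0 0.17 0 0 0 -1;0.12 0 0.17 0 0 0 -1"

```text
clock: 22.82
tcp_pos: [605.2, 114.7, 168.1]
tool_rot: [[-1.0, -0.0, -0.0], [-0.0, 1.0, -0.0], [0.0, -0.0, -1.0]]
wrist_force: [-0.0, 0.0, 1.0]
grip_width: -0.2
```

Emit:
drive_tool --targets "0.02 0 0 0 0 0 -1;0.04 0 0 0 0 0 -1;0.055 0 0 0 0 0 -1;0.07 0 0 0 0 0 -1;0.08 0 0 0 0 0 -1;0.09 0 0 0 0 0 -1;0.10 0 0 0 0 0 -1;0.11 0 0 0 0 0 -1;0.12 0 0 0 0 0 -1;0.12 0 0 0 0 0 -1"

```text
clock: 24.08
tcp_pos: [557.6, 114.7, 168.1]
tool_rot: [[-1.0, -0.0, -0.0], [-0.0, 1.0, 0.0], [0.0, 0.0, -1.0]]
wrist_force: [0.3, -0.2, -0.2]
grip_width: 0.2
```

Emit:
drive_tool --targets "-0.02 0 -0.05 0 0 0 -1;-0.05 0 -0.15 0 0 0 -1;-0.05 0 -0.3 0 0 0 -1;-0.05 0 -0.4 0 0 0 -1;0.2 -0.3 -0.4 0 0 0 -1;0.4 -0.5 -0.4 0 0 0 1;0.4 -0.5 -0.4 0 0 0 1;0.4 -0.5 -0.4 0 0 0 1;0.4 -0.5 -0.4 0 0 0 1;0.4 -0.5 -0.4 0 0 0 1"

```text
clock: 25.32
tcp_pos: [397.4, -86.2, 328.5]
tool_rot: [[-1.0, 0.003, 0.001], [0.003, 1.0, -0.0], [-0.001, -0.0, -1.0]]
wrist_force: [0.7, -0.3, 0.1]
grip_width: 85.4
```

```bash
python3 - <<'E'
from h import *
stt()
s=vision.capture('scene');t=vision.capture('top')
a=cv2.resize(s['img'][190:320,300:480],None,fx=4.4,fy=2.3,interpolation=cv2.INTER_CUBIC)
b=cv2.resize(t['img'][160:290,200:360],(792,299),interpolation=cv2.INTER_CUBIC)
cv2.imwrite('pics/e2.png',np.vstack([a,b])[:,:,::-1])
E
```

```text
25.32 [397.4 -86.2 328.5] [[-1.0, 0.003, 0.001], [0.003, 1.0, -0.0], [-0.001, -0.0, -1.0]] [ 0.7 -0.3  0.1] 85.4
```

View pics/e2.png

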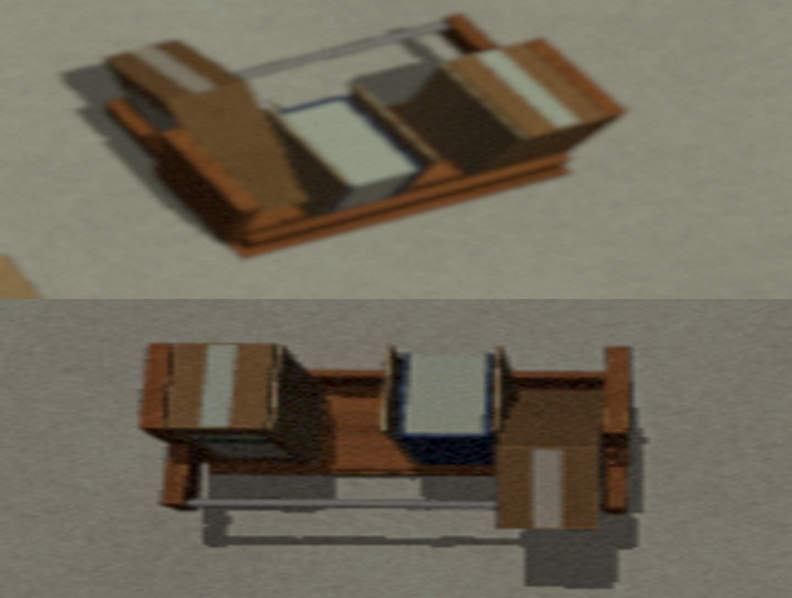

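The right carton now leans on the rail (top view 548,488), and the others are undisturbed.

```bash
python3 - <<'E'
from h import *
ax=np.array([-np.sin(np.radians(35)),0,np.cos(np.radians(35))])
for y in(-82.5,82.5):
    g=loc(RK,-83.7,y,146.5);print(g,g+100*ax,g+200*ax)
g=loc(RK,-83.7,-82.5,146.5)
plan([(g+120*ax,tilt(35,.74)),(g,tilt(35,.74))])
E
```

```text
[497.57247472 113.32588878 146.5       ] [440.21483109 113.32588878 228.41520443] [382.85718745 113.32588878 310.33040886]
[495.44148695 278.31212727 146.5       ] [438.08384332 278.31212727 228.41520443] [380.72619968 278.31212727 310.33040886]
-0.0755 0.4964 0.2089 -0.0006 -0.0971 -0.0020  dist 218
-0.2473 0.4963 0.4548 -0.0006 -0.0971 -0.0020  dist 287
```

Emit:
drive_tool --targets "0 0.25 0.1 -0.0006 -0.05 -0.002 1;-0.0755 0.496 0.209 -0.0006 -0.097 -0.002 1;-0.0755 0.496 0.209 -0.0006 -0.097 -0.002 1;-0.0755 0.496 0.209 -0.0006 -0.097 -0.002 1;-0.0755 0.496 0.209 -0.0006 -0.097 -0.002 1;-0.0755 0.496 0.209 -0.0006 -0.097 -0.002 1;-0.0755 0.496 0.209 -0.0006 -0.097 -0.002 1;-0.0755 0.496 0.209 -0.0006 -0.097 -0.002 1"

```text
clock: 26.42
tcp_pos: [429.1, 112.1, 245.2]
tool_rot: [[-0.819, -0.011, 0.573], [-0.009, 1.0, 0.006], [-0.573, -0.0, -0.82]]
wrist_force: [-0.4, -0.2, 0.0]
grip_width: 85.6
```

```bash
python3 - <<'E'
from h import *
stt()
g=loc(RK,-83.7,-82.5,146.5)
plan([(g,tilt(35,.74))])
E
```

```text
26.42 [429.1 112.1 245.2] [[-0.819, -0.011, 0.573], [-0.009, 1.0, 0.006], [-0.573, -0.0, -0.82]] [-0.4 -0.2  0. ] 85.6
0.0012 0.0012 0.3004 -0.0002 -0.0001 -0.0003  dist 120
```

Emit:
drive_tool --targets "0 0 0.08 0 0 0 1;0 0 0.16 0 0 0 1;0 0 0.22 0 0 0 1;0 0 0.27 0 0 0 1;0 0 0.3 0 0 0 1;0 0 0.3 0 0 0 1;0 0 0.3 0 0 0 -1;0 0 0.3 0 0 0 -1;0 0 0.3 0 0 0 -1;0 0 0.3 0 0 0 -1;0 0 0.3 0 0 0 -1;0 0 0.3 0 0 0 -1"

```text
clock: 27.92
tcp_pos: [497.1, 114.0, 146.9]
tool_rot: [[-0.819, -0.013, 0.574], [-0.011, 1.0, 0.007], [-0.574, -0.0, -0.819]]
wrist_force: [-3.3, -0.0, 6.8]
grip_width: 49.2
```

Gripped (49 mm). I'll draw it out along its axis.

Emit:
drive_tool --targets "0 0 -0.02 0 0 0 -1;0 0 -0.06 0 0 0 -1;0 0 -0.11 0 0 0 -1;0 0 -0.17 0 0 0 -1;0 0 -0.23 0 0 0 -1;0 0 -0.3 0 0 0 -1;0 0 -0.37 0 0 0 -1;0 0 -0.44 0 0 0 -1;0 0 -0.5 0 0 0 -1;0 0 -0.53 0 0 0 -1;0 0 -0.53 0 0 0 -1"

```text
clock: 29.3
tcp_pos: [374.3, 112.5, 319.7]
tool_rot: [[-0.82, -0.014, 0.572], [-0.011, 1.0, 0.008], [-0.572, -0.0, -0.82]]
wrist_force: [0.3, -0.1, -3.6]
grip_width: 49.6
```

```bash
python3 - <<'E'
from h import *
stt()
plan([((420,0,400),tilt(0,-.5)),(loc(CB,-217.5,-105,400),tilt(0,-1.7))])
print(loc(CB,-217.5,-105,400),loc(CB,-217.5,-20,400))
E
```

```text
29.3 [374.3 112.5 319.7] [[-0.82, -0.014, 0.572], [-0.011, 1.0, 0.008], [-0.572, -0.0, -0.82]] [ 0.3 -0.1 -3.6] 49.6
-0.2054 -0.2827 -0.1016 0.0011 0.0969 0.0035  dist 146
-0.3960 -1.1590 0.0314 0.0021 0.0969 0.0067  dist 490
[ 517.7807748  -349.20137722  400.        ] [ 520.30240554 -264.23878911  400.        ]
```

Emit:
drive_tool --targets "-0.05 -0.02 -0.1 0 0.02 0 -1;-0.1 -0.08 -0.1 0 0.04 0.001 -1;-0.15 -0.15 -0.1 0 0.06 0.002 -1;-0.2 -0.22 -0.1 0 0.08 0.003 -1;-0.205 -0.283 -0.102 0.001 0.097 0.0035 -1;-0.205 -0.283 -0.102 0.001 0.097 0.0035 -1;-0.205 -0.283 -0.102 0.001 0.097 0.0035 -1"

```text
clock: 30.18
tcp_pos: [420.6, 0.1, 399.3]
tool_rot: [[-1.0, 0.01, -0.001], [0.01, 1.0, 0.001], [0.001, 0.001, -1.0]]
wrist_force: [-1.0, -0.6, -2.9]
grip_width: 49.1
```

```bash
python3 - <<'E'
from h import *
stt()
plan([(loc(CB,-217.5,-105,400),tilt(0,-1.7)),(loc(CB,-217.5,-105,152),tilt(0,-1.7))])
s=vision.capture('scene');t=vision.capture('top')
a=cv2.resize(s['img'][130:330,100:400],None,fx=2.6,fy=2.9,interpolation=cv2.INTER_CUBIC)
cv2.imwrite('pics/f1.png',a[:,:,::-1])
E
```

```text
30.18 [4.206e+02 1.000e-01 3.993e+02] [[-1.0, 0.01, -0.001], [0.01, 1.0, 0.001], [0.001, 0.001, -1.0]] [-1.  -0.6 -2.9] 49.1
-0.2513 -0.8708 -0.0031 0.0002 -0.0002 0.0032  dist 363
-0.2520 -0.8715 0.6169 0.0002 -0.0002 0.0032  dist 439
```

View pics/f1.png

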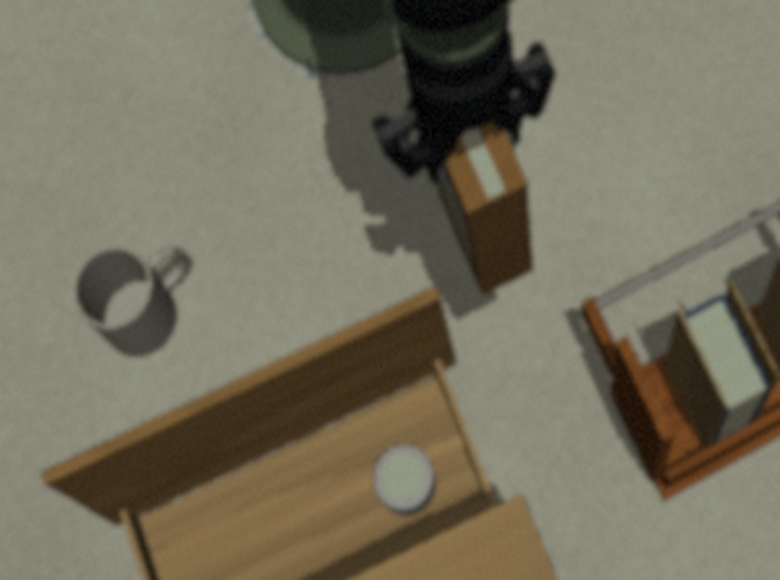

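```bash
python3 - <<'E'
from h import *
s=vision.capture('scene')
print(at_z(s,(100+498/2.6,130+198/2.9),448),at_z(s,(100+507/2.6,130+280/2.9),268))
E
```

```text
[473.00551958  -0.82281143 448.        ] [4.68493863e+02 3.43327278e-01 2.68000000e+02]
```

Emit:
drive_tool --targets "-0.03 -0.1 0 0 0 0.003 -1;-0.08 -0.25 0 0 0 0.003 -1;-0.13 -0.4 0 0 0 0.003 -1;-0.18 -0.55 0 0 0 0.003 -1;-0.22 -0.7 0 0 0 0.003 -1;-0.24 -0.8 0 0 0 0.003 -1;-0.252 -0.871 0 0 0 0.003 -1;-0.252 -0.871 0 0 0 0.003 -1;-0.252 -0.871 0 0 0 0.003 -1;-0.252 -0.871 0.1 0 0 0.003 -1;-0.252 -0.871 0.2 0 0 0.003 -1"

```text
clock: 31.7
tcp_pos: [518.8, -348.0, 320.7]
tool_rot: [[-1.0, 0.026, 0.002], [0.026, 1.0, -0.001], [-0.002, -0.001, -1.0]]
wrist_force: [-0.1, -0.2, -4.5]
grip_width: 49.6
```

```bash
python3 - <<'E'
from h import *
stt()
plan([(loc(CB,-217.5,-105,153),tilt(0,-1.7))])
E
```

```text
31.7 [ 518.8 -348.   320.7] [[-1.0, 0.026, 0.002], [0.026, 1.0, -0.001], [-0.002, -0.001, -1.0]] [-0.1 -0.2 -4.5] 49.6
0.0033 -0.0026 0.4192 -0.0002 0.0004 0.0005  dist 168
```

Emit:
drive_tool --targets "0 0 0.1 0 0 0 -1;0 0 0.2 0 0 0 -1;0 0 0.28 0 0 0 -1;0 0 0.34 0 0 0 -1;0 0 0.38 0 0 0 -1;0 0 0.4 0 0 0 -1;0 0 0.41 0 0 0 -1;0 0 0.415 0 0 0 -1;0 0 0.415 0 0 0 -1"

```text
clock: 32.83
tcp_pos: [518.6, -349.7, 154.7]
tool_rot: [[-1.0, 0.028, 0.001], [0.028, 1.0, -0.0], [-0.001, -0.0, -1.0]]
wrist_force: [0.8, 0.1, -3.3]
grip_width: 49.1
```

Emit:
drive_tool --targets "0 0 0.005 0 0 0 -1;0 0 0.01 0 0 0 -1;0 0 0.01 0 0 0 -1"

```text
clock: 33.2
tcp_pos: [520.6, -349.8, 154.3]
tool_rot: [[-1.0, 0.028, 0.006], [0.028, 1.0, -0.001], [-0.006, -0.001, -1.0]]
wrist_force: [-0.7, 4.6, 14.9]
grip_width: 49.5
```

Emit:
drive_tool --targets "0 0 -0.007 0 0 0 -1;0 0 -0.007 0 0 0 -1;0 0 -0.007 0 0 0 0.55;0 0 -0.007 0 0 0 0.55;0 0 -0.007 0 0 0 0.55;0 0 -0.007 0 0 0 0.55;0 0 -0.05 0 0 0 0.55;0 0 -0.12 0 0 0 0.55;0 0 -0.25 0 0 0 0.55;0 0 -0.4 0 0 0 0.55;0 0 -0.5 0 0 0 0.55;0 0 -0.5 0 0 0 -1"

```text
clock: 34.7
tcp_pos: [519.6, -350.6, 355.8]
tool_rot: [[-1.0, 0.028, 0.007], [0.028, 1.0, -0.005], [-0.007, -0.005, -1.0]]
wrist_force: [-0.7, 0.1, 0.2]
grip_width: 49.0
```

```bash
python3 - <<'E'
from h import *
stt()
s=vision.capture('scene');t=vision.capture('top')
a=cv2.resize(s['img'][180:340,130:330],(400,320),interpolation=cv2.INTER_CUBIC)
b=cv2.resize(t['img'][150:310,360:560],(400,320),interpolation=cv2.INTER_CUBIC)
cv2.imwrite('pics/g1.png',np.hstack([a,b])[:,:,::-1])
plan([((520,-200,355),tilt(0,0)),((655,250,320),tilt(0,0))])
print(loc(RK,47.5+25,82.5,0))
E
```

```text
34.7 [ 519.6 -350.6  355.8] [[-1.0, 0.028, 0.007], [0.028, 1.0, -0.005], [-0.007, -0.005, -1.0]] [-0.7  0.1  0.2] 49.0
0.0065 0.3738 -0.0105 -0.0001 0.0001 -0.0045  dist 150
-0.2991 1.5079 0.0769 -0.0001 0.0001 -0.0045  dist 616
[651.62845939 280.32946236   0.        ]
```

View pics/g1.png

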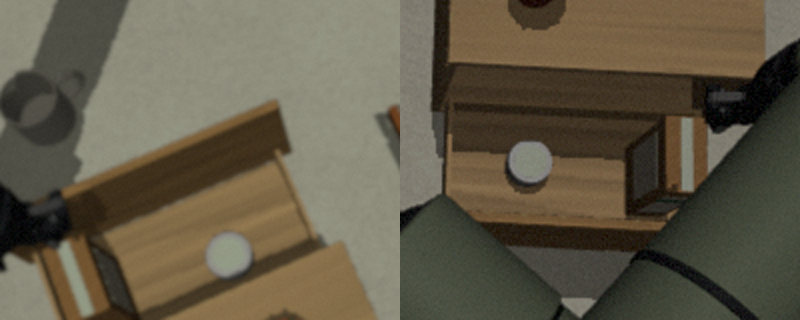

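Emit:
drive_tool --targets "0 0.3 -0.01 0 0 -0.0045 -1;0 0.6 -0.01 0 0 -0.0045 -1;0 0.95 -0.01 0 0 -0.0045 -1;0 0.95 -0.01 0 0 -0.0045 -1;0 0.95 -0.01 0 0 -0.0045 -1;0 0.95 -0.01 0 0 -0.0045 -1;0 0.95 -0.01 0 0 -0.0045 -1;0 0.95 -0.01 0 0 -0.0045 -1;0 0.95 -0.01 0 0 -0.0045 -1"

```text
clock: 35.92
tcp_pos: [528.9, 29.0, 353.7]
tool_rot: [[-1.0, 0.002, -0.001], [0.002, 1.0, 0.0], [0.001, 0.0, -1.0]]
wrist_force: [0.6, -0.4, 0.1]
grip_width: 0.2
```

```bash
python3 - <<'E'
from h import *
stt()
plan([((655,280,300),tilt(0,0)),((655,280,168),tilt(0,0))])
E
```

```text
35.92 [528.9  29.  353.7] [[-1.0, 0.002, -0.001], [0.002, 1.0, 0.0], [0.001, 0.0, -1.0]] [ 0.6 -0.4  0.1] 0.2
-0.3142 0.6281 0.1339 0.0000 -0.0002 -0.0003  dist 286
-0.3146 0.6281 0.4639 0.0000 -0.0002 -0.0003  dist 337
```

Emit:
drive_tool --targets "-0.314 0.628 0 0 0 0 -1;-0.314 0.628 0 0 0 0 -1;-0.314 0.628 0 0 0 0 -1;-0.314 0.628 0 0 0 0 -1;-0.314 0.628 0 0 0 0 -1;-0.314 0.628 0 0 0 0 -1;-0.314 0.628 0.134 0 0 0 -1;-0.314 0.628 0.25 0 0 0 -1;-0.314 0.628 0.25 0 0 0 -1;-0.314 0.628 0.25 0 0 0 -1"

```text
clock: 37.17
tcp_pos: [655.8, 280.3, 257.0]
tool_rot: [[-1.0, 0.002, 0.003], [0.002, 1.0, 0.001], [-0.003, 0.001, -1.0]]
wrist_force: [1.0, 0.3, 0.7]
grip_width: 0.2
```

Emit:
drive_tool --targets "0 0 0.08 0 0 0 -1;0 0 0.16 0 0 0 -1;0 0 0.21 0 0 0 -1;0 0 0.21 0 0 0 -1;0.02 0 0.21 0 0 0 -1;0.04 0 0.21 0 0 0 -1;0.06 0 0.21 0 0 0 -1;0.08 0 0.21 0 0 0 -1;0.10 0 0.21 0 0 0 -1;0.12 0 0.21 0 0 0 -1"

```text
clock: 38.42
tcp_pos: [606.0, 281.6, 170.5]
tool_rot: [[-1.0, -0.0, -0.0], [-0.0, 1.0, 0.0], [0.0, 0.0, -1.0]]
wrist_force: [0.9, 0.1, 1.9]
grip_width: 0.1
```

Emit:
drive_tool --targets "0.02 0 0 0 0 0 -1;0.04 0 0 0 0 0 -1;0.055 0 0 0 0 0 -1;0.07 0 0 0 0 0 -1;0.08 0 0 0 0 0 -1;0.09 0 0 0 0 0 -1;0.10 0 0 0 0 0 -1;0.11 0 0 0 0 0 -1;0.12 0 0 0 0 0 -1;0.12 0 0 0 0 0 -1"

```text
clock: 39.67
tcp_pos: [558.3, 281.6, 170.5]
tool_rot: [[-1.0, -0.0, -0.0], [-0.0, 1.0, 0.0], [0.0, 0.0, -1.0]]
wrist_force: [0.4, -1.2, -0.8]
grip_width: 0.2
```

Emit:
drive_tool --targets "-0.02 0 -0.05 0 0 0 -1;-0.05 0 -0.15 0 0 0 -1;-0.05 0 -0.3 0 0 0 -1;-0.05 0 -0.4 0 0 0 -1;0.2 -0.3 -0.4 0 0 0 -1;0.4 -0.5 -0.4 0 0 0 1;0.4 -0.5 -0.4 0 0 0 1;0.4 -0.5 -0.4 0 0 0 1;0.4 -0.5 -0.4 0 0 0 1;0.4 -0.5 -0.4 0 0 0 1"

```text
clock: 40.92
tcp_pos: [398.7, 81.1, 331.0]
tool_rot: [[-1.0, 0.002, 0.002], [0.002, 1.0, 0.001], [-0.002, 0.001, -1.0]]
wrist_force: [0.9, 1.1, 0.7]
grip_width: 84.8
```

```bash
python3 - <<'E'
from h import *
stt()
s=vision.capture('scene');t=vision.capture('top')
a=cv2.resize(s['img'][190:320,300:480],(400,300),interpolation=cv2.INTER_CUBIC)
b=cv2.resize(t['img'][160:290,200:360],(400,300),interpolation=cv2.INTER_CUBIC)
c=cv2.resize(s['img'][180:400,120:340],(400,300),interpolation=cv2.INTER_CUBIC)
d=cv2.resize(t['img'][120:340,360:560],(400,300),interpolation=cv2.INTER_CUBIC)
cv2.imwrite('pics/e3.png',np.vstack([np.hstack([a,b]),np.hstack([c,d])])[:,:,::-1])
ax=np.array([-np.sin(np.radians(35)),0,np.cos(np.radians(35))])
g=loc(RK,-83.7,82.5,146.5)
plan([(g+120*ax,tilt(35,.74)),(g,tilt(35,.74))])
E
```

```text
40.92 [398.7  81.1 331. ] [[-1.0, 0.002, 0.002], [0.002, 1.0, 0.001], [-0.002, 0.001, -1.0]] [0.9 1.1 0.7] 84.8
-0.0667 0.4908 0.2152 -0.0005 -0.0970 -0.0020  dist 216
-0.2385 0.4905 0.4612 -0.0005 -0.0970 -0.0020  dist 286
```

View pics/e3.png

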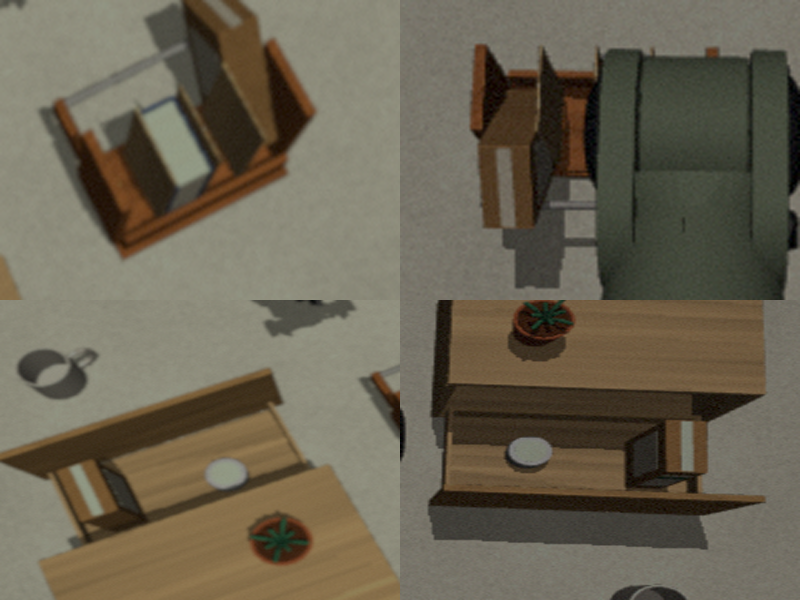

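The second carton leans on the rail, and the tin and first carton stand in the open drawer. Next I'll grip the second one.

Emit:
drive_tool --targets "0 0.25 0.1 0 -0.05 -0.002 1;-0.067 0.491 0.215 -0.0005 -0.097 -0.002 1;-0.067 0.491 0.215 -0.0005 -0.097 -0.002 1;-0.067 0.491 0.215 -0.0005 -0.097 -0.002 1;-0.067 0.491 0.215 -0.0005 -0.097 -0.002 1;-0.067 0.491 0.215 -0.0005 -0.097 -0.002 1;-0.067 0.491 0.215 -0.0005 -0.097 -0.002 1;-0.067 0.491 0.215 -0.0005 -0.097 -0.002 1;-0.067 0.491 0.215 -0.0005 -0.097 -0.002 1"

```text
clock: 42.15
tcp_pos: [426.0, 277.5, 245.0]
tool_rot: [[-0.82, -0.011, 0.573], [-0.009, 1.0, 0.007], [-0.573, 0.0, -0.82]]
wrist_force: [-0.3, -0.4, -0.3]
grip_width: 85.5
```

Emit:
drive_tool --targets "0 0 0.08 0 0 0 1;0 0 0.16 0 0 0 1;0 0 0.22 0 0 0 1;0 0 0.27 0 0 0 1;0 0 0.3 0 0 0 1;0 0 0.3 0 0 0 1;0 0 0.3 0 0 0 -1;0 0 0.3 0 0 0 -1;0 0 0.3 0 0 0 -1;0 0 0.3 0 0 0 -1;0 0 0.3 0 0 0 -1;0 0 0.3 0 0 0 -1"

```text
clock: 43.65
tcp_pos: [494.3, 279.2, 146.9]
tool_rot: [[-0.819, -0.013, 0.573], [-0.011, 1.0, 0.008], [-0.574, 0.0, -0.819]]
wrist_force: [-4.5, -0.7, 6.9]
grip_width: 49.5
```

Emit:
drive_tool --targets "0 0 -0.02 0 0 0 -1;0 0 -0.06 0 0 0 -1;0 0 -0.11 0 0 0 -1;0 0 -0.17 0 0 0 -1;0 0 -0.23 0 0 0 -1;0 0 -0.3 0 0 0 -1;0 0 -0.37 0 0 0 -1;0 0 -0.44 0 0 0 -1;0 0 -0.5 0 0 0 -1;0 0 -0.53 0 0 0 -1;0 0 -0.53 0 0 0 -1"

```text
clock: 45.02
tcp_pos: [372.3, 277.5, 319.9]
tool_rot: [[-0.82, -0.014, 0.572], [-0.011, 1.0, 0.008], [-0.572, 0.0, -0.82]]
wrist_force: [0.3, -0.3, -2.5]
grip_width: 49.2
```

```bash
python3 - <<'E'
from h import *
stt()
plan([((410,140,400),tilt(0,-.5))])
E
```

```text
45.02 [372.3 277.5 319.9] [[-0.82, -0.014, 0.572], [-0.011, 1.0, 0.008], [-0.572, 0.0, -0.82]] [ 0.3 -0.3 -2.5] 49.2
-0.1880 -0.3449 -0.1130 0.0011 0.0970 0.0034  dist 163
```

Emit:
drive_tool --targets "-0.05 -0.02 -0.1 0 0.02 0 -1;-0.1 -0.1 -0.11 0 0.04 0.001 -1;-0.15 -0.18 -0.113 0 0.06 0.002 -1;-0.18 -0.26 -0.113 0 0.08 0.003 -1;-0.188 -0.345 -0.113 0.001 0.097 0.0035 -1;-0.188 -0.345 -0.113 0.001 0.097 0.0035 -1;-0.188 -0.345 -0.113 0.001 0.097 0.0035 -1"

```text
clock: 45.9
tcp_pos: [410.6, 139.7, 398.9]
tool_rot: [[-1.0, 0.01, -0.001], [0.01, 1.0, 0.0], [0.001, 0.0, -1.0]]
wrist_force: [0.5, 0.1, -3.6]
grip_width: 49.3
```

```bash
python3 - <<'E'
from h import *
stt()
plan([((500,-100,400),tilt(0,-1.7)),(loc(CB,-217.5,-20,400),tilt(0,-1.7))])
E
```

```text
45.9 [410.6 139.7 398.9] [[-1.0, 0.01, -0.001], [0.01, 1.0, 0.0], [0.001, 0.0, -1.0]] [ 0.5  0.1 -3.6] 49.3
-0.2297 -0.5970 -0.0030 0.0000 -0.0001 0.0031  dist 256
-0.2848 -1.0070 -0.0031 0.0000 -0.0001 0.0031  dist 419
```

Emit:
drive_tool --targets "-0.03 -0.1 0 0 0 0.003 -1;-0.07 -0.25 0 0 0 0.003 -1;-0.11 -0.4 0 0 0 0.003 -1;-0.16 -0.55 0 0 0 0.003 -1;-0.2 -0.7 0 0 0 0.003 -1;-0.24 -0.85 0 0 0 0.003 -1;-0.27 -0.95 0 0 0 0.003 -1;-0.285 -1 0 0 0 0.003 -1;-0.285 -1 0 0 0 0.003 -1;-0.285 -1 0 0 0 0.003 -1;-0.285 -1 0.1 0 0 0.003 -1;-0.285 -1 0.2 0 0 0.003 -1"

```text
clock: 47.4
tcp_pos: [520.8, -259.6, 320.0]
tool_rot: [[-1.0, 0.026, 0.002], [0.026, 1.0, -0.001], [-0.002, -0.001, -1.0]]
wrist_force: [0.9, 0.0, -4.0]
grip_width: 49.3
```

```bash
python3 - <<'E'
from h import *
stt()
s=vision.capture('scene');t=vision.capture('top')
print(finder.spot_in('seed_tin','scene')[:1],finder.spot_in('seed_tin','top')[:1])
plan([(loc(CB,-217.5,-20,156),tilt(0,-1.7))])
a=cv2.resize(s['img'][180:400,120:340],(400,400),interpolation=cv2.INTER_CUBIC)
d=cv2.resize(t['img'][120:340,360:560],(400,400),interpolation=cv2.INTER_CUBIC)
cv2.imwrite('pics/h1.png',np.hstack([a,d])[:,:,::-1])
E
```

```text
47.4 [ 520.8 -259.6  320. ] [[-1.0, 0.026, 0.002], [0.026, 1.0, -0.001], [-0.002, -0.001, -1.0]] [ 0.9  0.  -4. ] 49.3
[{'rect': [232.8, 295.5, 257.0, 321.7], 'conf': 0.97}] [{'rect': [414.3, 219.9, 435.0, 242.8], 'conf': 0.56}]
-0.0002 -0.0108 0.4121 0.0001 -0.0000 0.0004  dist 165
```

View pics/h1.png

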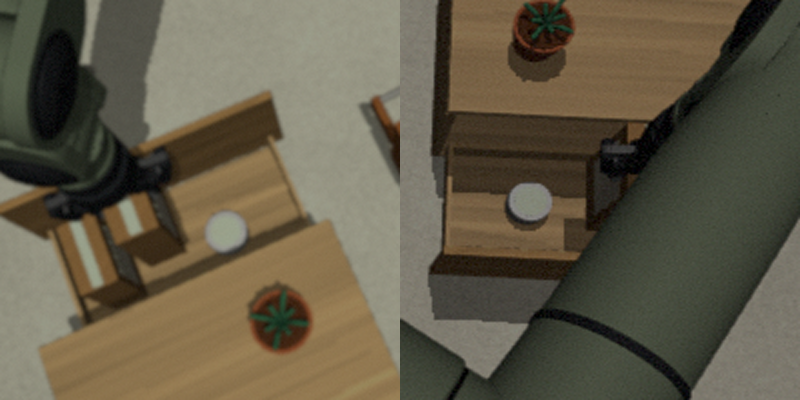

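```bash
python3 - <<'E'
from h import *
s=vision.capture('scene');t=vision.capture('top')
for c,uv in((s,(244.9,308.6)),(t,(424.6,231.4))):
    p=at_z(c,uv,45); d=p-loc(CB,-217.5,0,45); print(p,d, 'local y',d[1])
E
```

```text
[ 542.07374873 -188.74713143   45.        ] [21.17801831 55.50046048  0.        ] local y 55.50046048064715
[ 537.4654106  -190.67415745   45.        ] [16.56968017 53.57343446  0.        ] local y 53.57343445737695
```

The tin was knocked about 4 cm aside but still stands inside the drawer with clearance (local x 19, y 55). Lowering the carton beside it.

Emit:
drive_tool --targets "0 -0.018 0.1 0 0 0 -1;0 -0.018 0.2 0 0 0 -1;0 -0.018 0.28 0 0 0 -1;0 -0.018 0.34 0 0 0 -1;0 -0.018 0.38 0 0 0 -1;0 -0.018 0.4 0 0 0 -1;0 -0.018 0.41 0 0 0 -1;0 -0.018 0.414 0 0 0 -1;0 -0.018 0.414 0 0 0 -1"

```text
clock: 48.82
tcp_pos: [520.6, -268.7, 155.0]
tool_rot: [[-1.0, 0.029, 0.001], [0.029, 1.0, -0.0], [-0.001, -0.0, -1.0]]
wrist_force: [-0.1, -1.4, -2.3]
grip_width: 49.4
```

Emit:
drive_tool --targets "0 0 0.003 0 0 0 -1;0 0 0.003 0 0 0 -1;0 0 0.003 0 0 0 0.55;0 0 0.003 0 0 0 0.55;0 0 0.003 0 0 0 0.55;0 0 0.003 0 0 0 0.55;0 0 -0.04 0 0 0 0.55;0 0 -0.12 0 0 0 0.55;0 0 -0.25 0 0 0 0.55;0 0 -0.4 0 0 0 0.55;0 0 -0.5 0 0 0 0.55;0 0 -0.5 0 0 0 -1"

```text
clock: 50.32
tcp_pos: [521.6, -269.4, 358.2]
tool_rot: [[-1.0, 0.029, 0.006], [0.029, 1.0, -0.004], [-0.006, -0.004, -1.0]]
wrist_force: [-0.9, -0.8, -0.5]
grip_width: 49.7
```

Emit:
drive_tool --targets "0.1 0.05 0 0 0 0 -1;0.25 0.05 0 0 0 0 -1;0.4 0.05 0 0 0 0 -1;0.45 0.05 0 0 0 0 -1;0.45 0.05 0 0 0 0 -1;0.45 0.05 0 0 0 0 -1"

```text
clock: 51.08
tcp_pos: [341.9, -243.7, 354.0]
tool_rot: [[-1.0, 0.028, 0.0], [0.028, 1.0, 0.0], [-0.0, 0.0, -1.0]]
wrist_force: [0.7, 0.4, 0.5]
grip_width: 0.0
```

```bash
python3 - <<'E'
from h import *
stt()
s=vision.capture('scene');t=vision.capture('top')
for n in('carton1','seed_tin','mug'):
  for c in('scene','top'): print(n,c,[(np.round(d['rect']),round(d['conf'],2)) for d in finder.spot_in(n,c)[:3]])
a=cv2.resize(s['img'][180:400,120:340],(400,400),interpolation=cv2.INTER_CUBIC)
d=cv2.resize(t['img'][120:340,360:560],(400,400),interpolation=cv2.INTER_CUBIC)
cv2.imwrite('pics/h2.png',np.hstack([a,d])[:,:,::-1])
print('face open',loc(CB,-147-170,0,0),'shut',loc(CB,-147,0,0))
E
```

```text
51.08 [ 341.9 -243.7  354. ] [[-1.0, 0.028, 0.0], [0.028, 1.0, 0.0], [-0.0, 0.0, -1.0]] [0.7 0.4 0.5] 0.0
carton1 scene [(array([187., 282., 229., 337.]), 0.87)]
carton1 top [(array([442., 204., 482., 254.]), 0.85), (array([471., 208., 512., 261.]), 0.57)]
seed_tin scene [(array([232., 299., 255., 323.]), 0.64), (array([327., 195., 443., 302.]), 0.29)]
seed_tin top [(array([415., 218., 438., 244.]), 0.73)]
mug scene [(array([126., 213., 174., 253.]), 0.66)]
mug top []
face open [ 421.43952434 -241.29580063    0.        ] shut [ 591.36470056 -246.33906212    0.        ]
```

View pics/h2.png

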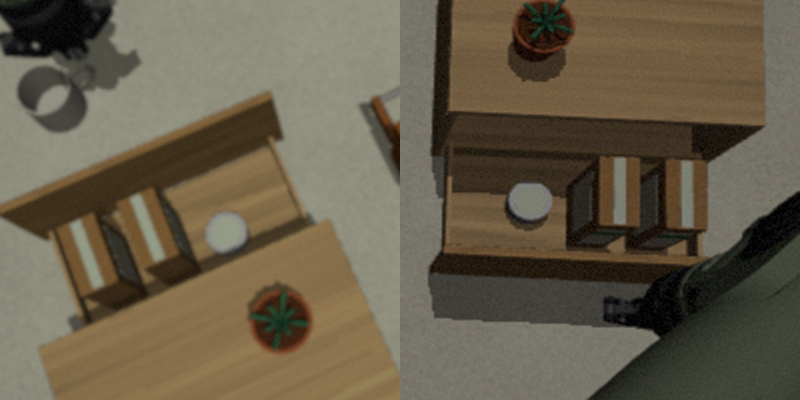

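All three stand upright in the drawer: the cartons at top view (470,205) and (505,205) and the tin at (425,230). I'll push it shut.

Emit:
drive_tool --targets "-0.08 0 0.15 0 0 0 -1;-0.08 0 0.3 0 0 0 -1;-0.08 0 0.45 0 0 0 -1;-0.08 0 0.54 0 0 0 -1;-0.08 0 0.54 0 0 0 -1;-0.08 0 0.54 0 0 0 -1;-0.11 0 0.54 0 0 0 -1;-0.13 0 0.54 0 0 0 -1;-0.145 0 0.54 0 0 0 -1;-0.16 0 0.54 0 0 0 -1;-0.175 0 0.54 0 0 0 -1;-0.19 0 0.54 0 0 0 -1"

```text
clock: 52.98
tcp_pos: [416.7, -245.2, 138.2]
tool_rot: [[-1.0, 0.029, -0.001], [0.029, 1.0, 0.001], [0.001, 0.001, -1.0]]
wrist_force: [-2.3, 0.4, 0.5]
grip_width: -0.0
```

Emit:
drive_tool --targets "-0.02 0 0 0 0 0 -1;-0.04 0 0 0 0 0 -1;-0.06 0 0 0 0 0 -1;-0.085 0 0 0 0 0 -1;-0.11 0 0 0 0 0 -1;-0.135 0 0 0 0 0 -1;-0.16 0 0 0 0 0 -1;-0.185 0 0 0 0 0 -1;-0.21 0 0 0 0 0 -1;-0.235 0 0 0 0 0 -1;-0.255 0 0 0 0 0 -1;-0.27 0 0 0 0 0 -1"

```text
clock: 54.48
tcp_pos: [525.4, -248.7, 138.5]
tool_rot: [[-1.0, 0.029, 0.0], [0.029, 1.0, -0.0], [-0.0, -0.0, -1.0]]
wrist_force: [-1.3, 0.4, 0.5]
grip_width: 0.4
```

Emit:
drive_tool --targets "-0.015 0 0 0 0 0 -1;-0.03 0 0 0 0 0 -1;-0.045 0 0 0 0 0 -1;-0.06 0 0 0 0 0 -1;-0.075 0 0 0 0 0 -1;-0.09 0 0 0 0 0 -1;-0.105 0 0 0 0 0 -1;-0.12 0 0 0 0 0 -1;-0.13 0 0 0 0 0 -1;-0.14 0 0 0 0 0 -1;-0.15 0 0 0 0 0 -1;-0.155 0 0 0 0 0 -1"

```text
clock: 55.98
tcp_pos: [585.2, -250.1, 138.0]
tool_rot: [[-1.0, 0.029, -0.004], [0.029, 1.0, 0.001], [0.004, 0.001, -1.0]]
wrist_force: [-7.4, -0.4, 1.6]
grip_width: -0.2
```

Emit:
drive_tool --targets "-0.005 0 0 0 0 0 -1;-0.01 0 0 0 0 0 -1;-0.013 0 0 0 0 0 -1;-0.013 0 0 0 0 0 -1"

```text
clock: 56.48
tcp_pos: [585.0, -250.0, 137.6]
tool_rot: [[-0.999, 0.03, -0.014], [0.03, 1.0, 0.001], [0.014, 0.001, -1.0]]
wrist_force: [-23.8, 0.5, 9.3]
grip_width: -0.2
```

Emit:
drive_tool --targets "0.01 0 0 0 0 0 -1;0.02 0 0 0 0 0 -1;0.035 0 0 0 0 0 -1;0.06 0 0 0 0 0 -1;0.12 0 0 0 0 0 -1;0.2 0 0 0 0 0 -1;0.3 0 0 0 0 0 -1;0.4 0 -0.1 0 0 0 -1;0.4 0.1 -0.3 0 0 0 -1;0.4 0.3 -0.4 0 0 0 -1;0.4 0.4 -0.5 0 0 0 -1;0.4 0.4 -0.5 0 0 0 -1"

```text
clock: 57.98
tcp_pos: [437.0, -84.4, 341.0]
tool_rot: [[-1.0, 0.028, 0.004], [0.028, 1.0, -0.001], [-0.004, -0.001, -1.0]]
wrist_force: [1.2, 1.0, -0.5]
grip_width: -0.1
```

```bash
python3 - <<'E'
from h import *
stt()
s=vision.capture('scene');t=vision.capture('top')
for n,c in(('scene',s),('top',t)):
  for d in finder.tip_of('drawer_lip',n)[:2]: print(n,d,at_z(c,d['xy'],222))
  for q in('handbook','mug','seedling_pot','carton1','seed_tin'): print(q,[(np.round(d['rect']),round(d['conf'],2)) for d in finder.spot_in(q,n)[:1]])
cv2.imwrite('pics/z1.png',np.hstack([cv2.resize(s['img'],(400,300)),cv2.resize(t['img'],(400,300))])[:,:,::-1])
E
```

```text
57.98 [437.  -84.4 341. ] [[-1.0, 0.028, 0.004], [0.028, 1.0, -0.001], [-0.004, -0.001, -1.0]] [ 1.2  1.  -0.5] -0.1
scene {'xy': [218.3, 326.2], 'conf': 0.93} [ 591.7480714  -248.95564013  222.        ]
handbook [(array([361., 231., 394., 283.]), 0.95)]
mug [(array([124., 213., 173., 256.]), 0.81)]
seedling_pot [(array([256., 337., 293., 373.]), 0.89)]
carton1 []
seed_tin []
top {'xy': [282.1, 245.6], 'conf': 0.6} [455.97608054 177.55742375 222.        ]
handbook [(array([285., 183., 300., 234.]), 0.78)]
mug [(array([455., 330., 509., 361.]), 0.88)]
seedling_pot [(array([418., 116., 447., 150.]), 0.78)]
carton1 []
seed_tin [(array([283., 186., 300., 234.]), 0.5)]
```

View pics/z1.png

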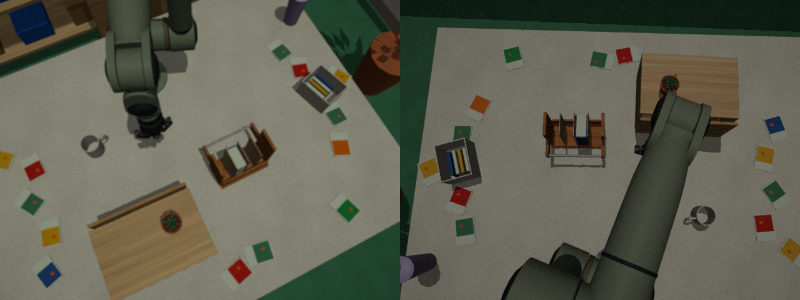

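The drawer is in and the handbook, mug and pot are in place. I'll compare the drawer board with its original shut position, after a wait.

Emit:
drive_tool --targets "0.1 0.1 0 0 0 0 -1;0.1 0.1 0 0 0 0 -1;0.1 0.1 0 0 0 0 -1;0.1 0.1 0 0 0 0 -1;0.1 0.1 0 0 0 0 -1;0.1 0.1 0 0 0 0 -1;0.1 0.1 0 0 0 0 -1;0.1 0.1 0 0 0 0 -1"

```text
clock: 59.68
tcp_pos: [397.8, -44.9, 338.4]
tool_rot: [[-1.0, 0.029, -0.0], [0.029, 1.0, 0.0], [0.0, 0.0, -1.0]]
wrist_force: [0.0, -0.0, -0.2]
grip_width: -0.1
```

```bash
python3 - <<'E'
from h import *
s=vision.capture('scene')
o=cv2.imread('pics/s0.png').mean(2); n=s['img'].astype(float).mean(2)
for (r0,r1,c0,c1,w) in ((318,336,195,240,'board'),(330,352,160,190,'board2'),(370,470,180,330,'cabinet')):
    T=o[r0:r1,c0:c1].astype(np.float32)
    print(w,'diff',abs(o-n)[r0:r1,c0:c1].mean(), cv2.phaseCorrelate(T,n[r0:r1,c0:c1].astype(np.float32),cv2.createHanningWindow(T.shape[::-1],cv2.CV_32F)))
print(o[310:345,219].round().astype(int));print(n[310:345,219].round().astype(int))
for x in(597.4,593.4,589.4): print(proj(s,(x,-248,222)))
a=finder.tip_of('drawer_lip','scene')[0];print(a,at_z(s,a['xy'],222),at_z(s,(219,329),222))
E
```

```text
board diff 5.099176954732511 ((0.473972557243016, -0.28538344094873835), 0.836895822595667)
board2 diff 5.143939393939394 ((-0.07586144197984623, -0.24243433923687974), 0.9014676895406512)
cabinet diff 4.829577777777778 ((-0.07649675944298906, 0.08480357979080821), 1.0044958498636882)
[120 119 119 119 118 119 119 112  93  76  67  66  65  65  67  72  79  81
  79  77  68  52  43  39  36  49  71  91  97 100 100  96  94  95  96]
[127 124 125 126 124 126 116  98  80  70  70  70  69  68  69  79  83  86
  84  76  61  47  42  38  37  48  74  94 103 103 103 102 101 100 100]
[219.67284515 328.29408722]
[218.98106166 326.67876515]
[218.29054427 325.06639945]
{'xy': [218.2, 325.1], 'conf': 0.98} [ 589.38087576 -248.21079275  222.        ] [ 598.19468186 -249.95456348  222.        ]
```

```bash
python3 -c "
from h import *
print(finish_job())"
```

```text
the job is handed in; nothing more can be done
None
```

The job is handed in: the seed tin and both cartons (only two were there) were put upright in the seed cabinet's drawer, and the drawer is shut. I had no verdict back.

- **How it went:** I pressed the drawer front so it sprang out, then pulled it open. I placed the tin first. Each carton was tipped onto the rest rail, drawn out along its own axis and stood in the drawer. Then I pushed the drawer to its stop (about 24 N) and let go.
- **Tin knocked aside:** the tin was knocked about 4 cm sideways while in the open drawer. It stayed upright and inside the limits, so I left it there and set the second carton clear of it.
- **Before closing:** a picture showed the tin and both cartons upright and let go.
- **After closing:** about 3 s after I let go, the drawer board matched its original shut position to about 0.3 pixel (about 1 mm), so it stayed shut. The handbook, mug and pot were all still standing in their places, and the arm was clear of everything.
- **One disagreement:** the trained network put the drawer edge 6–9 mm further out than at the start. I went with the direct image comparison. Once the drawer was shut I could not see the contents to check them again.

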